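# Hold a display post over its stand socket

### The arm

A 6-joint arm with a two-finger parallel gripper is mounted at the origin on the work surface. World frame = base frame: x ahead of the robot, y to its left, z up, the work surface at z = 0. Lengths are in m, angles in rad, forces in N, time in s.
With the tool pointing down it reaches from about 0.375 to 0.9 m from the base axis. Payload 3.1 kg.
Tool frame: the origin (TCP) lies midway between the tips of the shut fingers; the grasp point (between the pads) lies robot.tcp_to_grasp behind it (robot.tcp_to_grasp is the distance from the TCP to the grasp point, in m); z points along the fingers, y is the direction in which the jaws open and shut (so a half turn about z gives the same grasp; the last joint's range is limited). The gripper opens to 87 mm and grips with 3 to 60 N. Pads are 19 mm wide; open, the fingers measure 117 mm over their backs; the gripper's body (75 mm by 190 mm) begins 51 mm behind the grasp point.
Start: joints at [1.034, 0.527, 1.433, -0, 1.181, -0.178], TCP at [0.219, 0.585, 0.223] pointing down, gripper open.
Joint ranges: [-3.08, 3.08], [-0.75, 2.2], [0.22, 2.44], [-1.43, 4.57], [0, 2.65], [-2.85, 2.85]. Speed limits (rad/s): [2.79, 2.79, 3.14, 3.14, 3.14, 3.14].

### API

Orientations are given as a unit quaternion [x, y, z, w].
In Python, from rig import robot, cams, nets gives the robot as it stands. The module is installed in compiled form; this text tells all that it offers.
- The arm moves only by the tool play_rows, never from a script. Its argument "commands" is a list of rows, each an object of numbers: "x", "y", "z": the shift along the tool's x, y, z in mm; "spin": the turn about the tool's z in rad. In form: [{"x": .., "y": .., "z": .., "spin": ..}, ...]. A call has 1 to 8 rows; each row shifts and turns the pose as measured when the row begins, along the tool's axes as they then stand; what a row does not reach is not made up. A row lasts 1/10 s, in which the tool goes at most 50 mm and 8.59 degrees, less where a joint would pass 70% of its speed; a pose out of reach is approached as far as the arm can. A call is refused whole if a number of a shift passes 50 or a number of a turn 0.15, either way. A call with a gripper value outside its range is refused whole. "grip" is the opening, from 0 (shut) to 1 (fully open), set as the call begins (left out, the last holds). The fingers move at their own pace and stop on an object; "newtons" is the grip in N (left out, the last holds). Time passes only in rows, so rows that do not move let the fingers close. It gives the time, the measured TCP pose, the force and the opening at its end, in the units of the state.
- robot.get_obs(): the state, without advancing time (a new reading comes with each control period).
- cams.camera(name): name is "scene" or "top" or "wrist"; returns a dict with "img" (420x560x3 uint8, red, green, blue), "fx", "fy", "cx", "cy" (pixels), "world_to_cam" (4x4, takes a point from world to camera coordinates); the wrist camera has in their place "mount" (4x4, takes a point from camera to tool coordinates, whose origin is the TCP and whose axes are the flange's). Camera axes: x right, y up, looking along -z (the intrinsics and any distortion apply to the point x, -y, -z); pixel columns grow to the right and rows downward; lengths in m; the calibration is good to about 2 mm. The wrist camera is an equidistant fisheye: a pixel r from the principal point sees the ray r / f radians off the axis. A picture is of the moment at which its call begins: read the wrist's pose just before it. There is no depth.
- robot.hand_in(): hands the job in, once; it reports no verdict.
Trained networks look in a picture, given as the dict that the camera call returned (one of the last four; its "shot" number tells which), for a name from the list of things; names that differ only in an ending like _2 or _b are one class to them, and where a whole thing is asked for, a point or a joint stands for the part that bears it (a point fixed in the world has none). Each returns a list of dicts, best first, with "conf" (0 to 1); they miss things now and then, are a little off and sometimes report something else, mostly with a low value. They report only what shows in the picture. A call takes as long as a camera call. They do not tell look-alikes from the thing itself.
- nets.outline_of(picture, name): "region" (420x560 bool, what is visible of it) and "pixel" ([column, row] in pixels, amid what is visible of it).
The state is a dict: "time": time; "q": joint angles; "joint_velocities": joint speeds; "joint_torque": joint torques, N m; "position": TCP position; "tool_rot": TCP orientation; "ft_force": force on the tool from outside, world axes, zero at the start; "moment": the same for the moment, N m; "grip_width": finger opening in m.
Only numpy, scipy, OpenCV 4.12 (cv2) and the standard library are available. Lean on these libraries where they do the work, as an engineer would, in place of code of your own. Each camera call takes 0.05 s, during which the arm holds its last target.

### The job

Take the loose lid off the small parts tote and set it flat on the bench, without dropping it. Then lift the display post out of the tote, carry it upright over the row of cartons to the stand on the other side, and finish holding it about a centimetre above the socket, centred and turned so that it would slip straight in, but without it ever touching the stand. Do not let go or put it down: stop there and keep holding it still, so that a workmate can connect it, and leave the cartons, the tape roll and the power brick where they are.

Things in the scene. Friction and masses are not known exactly. Their poses are not given: they have to be found in the camera images.
- tote: Open-topped square grey plastic tote, 150 x 150 mm outside, 100 mm high, walls and floor 5 mm thick; it does not shift. Origin at the centre of its underside on the bench, x and y along its sides, z up. The post stands inside, within about 17 mm of the middle, under the lid.
- lid: Loose grey lid of the tote, 180 g. Origin at the centre of its underside, z up, x, y along its sides. Going up: a locating slab 132 x 132 x 6 mm (inside the tote's mouth, 4 mm play), a plate 156 x 156 x 5 mm (rests on the rim), and in the middle an upright black knob, 28 mm diameter, 32 mm tall (11 to 43 mm above the origin). On the tote the origin is 94 mm above the bench; flat on the bench, 0.
- post: Display post adapter, about 200 g, upright on the tote's floor (origin 5 mm above the bench). Origin at the centre of its underside, z up. Going up: aluminium foot 44 (x) x 30 (y) mm, 30 mm tall; black collar 60 x 46 mm from 30 to 38 mm; bare aluminium neck 40 (x) x 26 (y) mm from 38 to 82 mm, the part to grip. A half turn about z makes no difference. Up to 0.5 rad askew in the tote.
- socket (a point): Centre of the rectangular mouth on top of the stand, 48 mm above the bench, z up. The mouth, 49 (x) x 35 (y) mm and 32 mm deep, takes the foot of the post, post's x along this x (either way round).
- carton_near: Closed brown carton, 120 (x) x 70 (y) x 100 mm high, loose; the one nearer the robot of the two that stand in a row between the tote and the stand. Origin at the centre of its underside.
- carton_far: Closed brown carton, the same size, 120 (x) x 70 (y) x 100 mm high, loose; the farther one of the row. Origin at the centre of its underside.
- tape: Roll of clear packing tape lying flat beyond the cartons, 100 mm diameter, 48 mm high, loose. Origin at the centre of its underside.
- brick: Black power brick lying on the robot's side of the cartons, 55 (x) x 110 (y) x 32 mm high, loose. Origin at the centre of its underside.
- stand: The stand that carries the socket: dark steel plate 150 x 150 x 12 mm on the bench, in its middle a light grey block 84 (x) x 70 (y) mm, 36 mm high, with the socket; it does not shift. Origin at the centre of its underside, axes as the socket's. Stand and tote are on opposite sides of the row of cartons; which is on the left varies.
There are look-alikes about, which are no part of the job. What is shaped like the stand but green or red is not meant.

How it is judged:
On the way, in this order (a step that is already met when the one before it is completed fails the run):
1. the lid is lifted clear of the tote, in the fingers (z of lid in the frame of tote above 0.105 m and contact force between lid and the fingers above 0.5 N), for 0.1 s.
2. the lid lies flat on the bench, let go and still (height (world z) of lid below 0.008 m and angle between lid's own z axis and vertical below 0.06 rad and contact force between lid and the fingers below 0.05 N and linear speed of lid below 0.03 m/s), for 0.2 s.
3. the post, in the fingers, passes over the row of cartons (contact force between post and the fingers above 0.5 N and height (world z) of post above 0.1 m and ((y of post in the frame of carton_near between -0.035 and 0.035 m and x of post in the frame of carton_near between -0.12 and 0.12 m) or (y of post in the frame of carton_far between -0.035 and 0.035 m and x of post in the frame of carton_far between -0.12 and 0.12 m))).
At the end, for the whole second after the job is handed in: Post still held, still and upright (0.1 rad), its underside 3 to 25 mm above the socket mouth, within 7 mm of its centre and 0.12 rad of its long direction, touching only the fingers; lid flat on the bench (origin under 8 mm high, tilt under 0.06 rad), let go and at rest (all of step 2 and contact force between post and the fingers above 0.5 N and z of post in the frame of socket between 0.003 and 0.025 m and horizontal distance between post and socket below 0.007 m and angle between the x axis of post and the x axis of socket, either way round below 0.12 rad and angle between post's own z axis and vertical below 0.1 rad and linear speed of post below 0.02 m/s and contact force between post and tote below 0.05 N and contact force between post and lid below 0.05 N and contact force between post and carton_near below 0.05 N and contact force between post and carton_far below 0.05 N and contact force between post and tape below 0.05 N and contact force between post and brick below 0.05 N and contact force between post and stand below 0.05 N); the arm keeps its last pose, push and grip.
It fails at once if the post touches the stand (contact force between post and stand above 0.3 N).
It fails at once if the lid is dropped or thrown (over 0.8 m/s while not in the fingers) (contact force between lid and the fingers below 0.01 N and linear speed of lid above 0.8 m/s).
It fails at once if the post is carried far from upright (over 0.7 rad) (angle between post's own z axis and vertical above 0.7 rad).
It fails at once if a carton, the tape roll or the power brick is moved more than 20 mm (distance of any of carton_near, carton_far, tape, brick from where it was at the start of the episode above 0.02 m).
It also fails if it takes over 64 s, if anything falls off the work surface, if the arm or the gripper's body presses on something with over 40 N, if the wrist force passes 120 N, or if a joint passes its speed limit or range.

## Working session

There is one attempt and no reset: what is moved stays moved. The work goes in short steps, Python scripts to look and compute and a tool call to move; the robot and the scene stay as the last step left them, time stands still between calls to the robot, and variables do not carry over. Pictures are saved under pics/ and viewed, and the job is handed in when it is done.

Besides the shell and the picture viewer there is one more tool, called after ">>>" as name([rows], argument=value, ...), one row to a line, values as JSON. play_rows: Moves the arm, as the interface text tells. Its arguments: {"type":"object","properties":{"commands":{"type":"array"},"grip":{"type":"number"},"newtons":{"type":"number"}},"required":["commands"]}

```bash
mkdir -p pics; ls; python3 - <<'E'
from rig import robot,cams,nets
import cv2,numpy as np
print(robot.tcp_to_grasp); o=robot.get_obs(); print(o)
for n in ["scene","top","wrist"]:
    c=cams.camera(n); cv2.imwrite(f"pics/{n}0.png",c["img"][:,:,::-1]); print(n,{k:(v.tolist() if hasattr(v,'tolist') else v) for k,v in c.items() if k!="img"})
E
```

```text
pics
0.0187
{'time': 0.0, 'q': array([ 1.03450160e+00,  5.28453914e-01,  1.43386164e+00, -1.64638252e-05,
        1.18138294e+00, -1.78510046e-01]), 'joint_velocities': array([-6.95368963e-04, -5.73572975e-04,  2.59950504e-04, -5.18269098e-04,
        9.26069912e-06,  1.33060710e-03]), 'joint_torque': array([ 1.30752604e-03, -4.40028727e+01, -1.76593101e+01,  6.33817725e-02,
        5.79895510e-02, -1.52559260e-04]), 'position': array([0.21849037, 0.58481023, 0.22159208]), 'tool_rot': array([ 1.77936518e-01,  9.84041405e-01, -9.89045689e-04, -3.61223532e-04]), 'ft_force': array([-0.00647792,  0.62058507, -0.00314822]), 'moment': array([-0.0090056 , -0.03948136,  0.03491458]), 'grip_width': 0.08720108004344394}
scene {'fx': 462.7704523221903, 'fy': 462.7704523221903, 'cx': 275.0260990092485, 'cy': 205.10398620679285, 'world_to_cam': [[0.17832722304170961, 0.9838412630310897, 0.015992832132629763, -0.14316379095479928], [-0.664553962501577, 0.10843626703200179, 0.7393305126366807, 0.3073565105061798], [0.7256496623341627, -0.1424708571938645, 0.673152748196693, -1.6471828780490816], [0
[... 179 characters left out ...]
-0.9999138635438423, -0.00022009021303091717, 0.023034868010614478], [0.993322974486302, 0.013011417595439757, 0.11463058653711315, -0.5577905591974944], [-0.11461784897895115, -0.0017229349908796012, 0.9934081639439328, -1.2920175702962098], [0.0, 0.0, 0.0, 1.0]], 'shot': 2}
wrist {'fx': 325.19226210127806, 'fy': 325.19226210127806, 'cx': 280.0547483475644, 'cy': 207.4403498187611, 'mount': [[-1.1080021635346759e-08, 0.9664671599906194, 0.2567902425320395, 0.06960497698958293], [0.9999999037664823, 0.00011266731948334657, -0.0004239965786507997, 0.0007606791155990722], [-0.00043871063750999806, 0.2567902178155137, -0.9664670669853346, -0.16254920895185623], [0.0, 0.0, 0.0, 1.0]], 'shot': 3}
```

View pics/scene0.png

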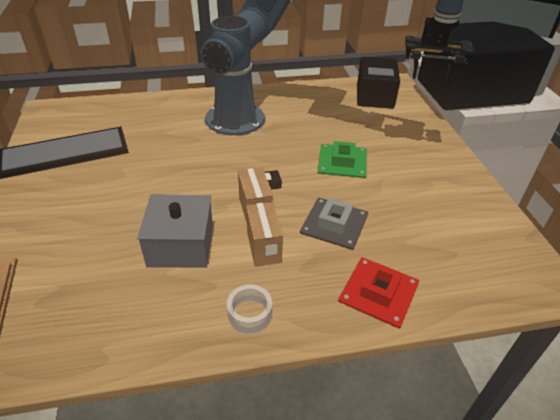

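View pics/top0.png

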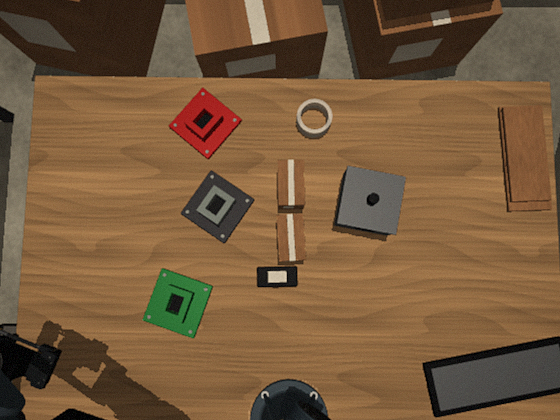

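View pics/wrist0.png

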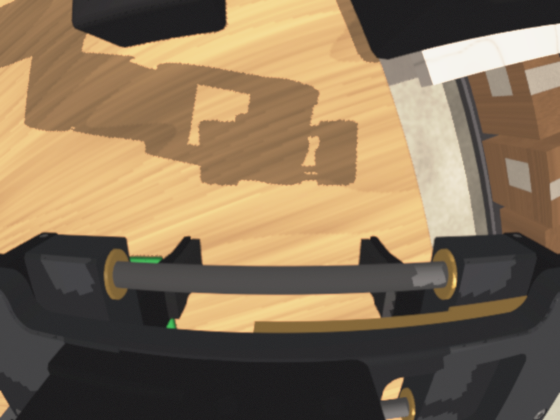

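```bash
cat > h.py <<'E'
import numpy as np,cv2
from scipy.optimize import minimize
from scipy.spatial.transform import Rotation as R
def proj(c,P):
    W=c["world_to_cam"]; q=P@W[:3,:3].T+W[:3,3]
    return np.c_[c["cx"]+c["fx"]*q[:,0]/-q[:,2], c["cy"]-c["fy"]*q[:,1]/-q[:,2]]
def unproj(c,uv,z):
    W=c["world_to_cam"]; d=W[:3,:3].T@np.array([(uv[0]-c["cx"])/c["fx"],-(uv[1]-c["cy"])/c["fy"],-1.]); o=-W[:3,:3].T@W[:3,3]
    return o+d*(z-o[2])/d[2]
def box(a,b,z0,z1,n=0):
    return np.array([[sx*a/2,sy*b/2,z] for z in(z0,z1) for sx in(-1,1) for sy in(-1,1)])
def cyl(d,z0,z1):
    t=np.linspace(0,2*np.pi,32,endpoint=False)
    return np.vstack([np.c_[d/2*np.cos(t),d/2*np.sin(t),0*t+z] for z in(z0,z1)])
def place(P,x,y,a):
    c,s=np.cos(a),np.sin(a); return np.c_[P[:,0]*c-P[:,1]*s+x,P[:,0]*s+P[:,1]*c+y,P[:,2]]
def render(c,parts,x,y,a,S=4):
    m=np.zeros((420*S,560*S),np.uint8)
    for P in parts:
        p=proj(c,place(P,x,y,a)); h=cv2.convexHull(((p+.5)*S*16).astype(np.int32)); cv2.fillConvexPoly(m,h,1,shift=4)
    return cv2.resize(m.astype(np.float32),(560,420),interpolation=cv2.INTER_AREA)
MODELS={
'stand':[box(.15,.15,0,.012),box(.084,.07,0,.048)],
'tote':[box(.15,.15,0,.1),],
'totelid':[box(.15,.15,0,.1),box(.156,.156,.1,.105),cyl(.028,.105,.137)],
'lid':[box(.156,.156,.006,.011),cyl(.028,.011,.043),box(.132,.132,0,.006)],
'carton_near':[box(.12,.07,0,.1)],'carton_far':[box(.12,.07,0,.1)],
'tape':[cyl(.1,0,.048)],'brick':[box(.055,.11,0,.032)]}
def fit(views,parts,x0,a0s):
    "views: list (cam,mask)"
    def cost(p,S=2):
        t=0
        for c,m in views:
            r=render(c,parts,p[0],p[1],p[2],S); t+=np.minimum(r,m).sum()/np.maximum(r,m).sum()
        return -t/len(views)
    best=None
    for a in a0s:
        r=minimize(cost,[x0[0],x0[1],a],method='Nelder-Mead',options=dict(initial_simplex=[[x0[0],x0[1],a],[x0[0]+.01,x0[1],a],[x0[0],x0[1]+.01,a],[x0[0],x0[1],a+.15]],xatol=1e-4,fatol=1e-4))
        if best is None or r.fun<best.fun: best=r
    return best
E
python3 - <<'E'
from h import *
from rig import cams,nets
T=cams.camera("top"); S=cams.camera("scene")
out={}
for n in ["tote","lid","carton_near","tape","brick","stand","post"]:
    for c,nm in((T,"top"),(S,"scene")):
        for d in nets.outline_of(c,n): 
            x,y,w,h=cv2.boundingRect(d["region"].astype(np.uint8))
            print(n,nm,round(d["conf"],2),np.round(d["pixel"]),(x,y,w,h),d["region"].sum(),np.round(unproj(c,d["pixel"],.03),3)); out[(n,nm,round(d["conf"],3))]=d["region"]
import pickle; pickle.dump((T,S,out),open("first.pkl","wb"))
E
```

```text
tote top 0.85 [350. 226.] (341, 182, 28, 49) 44 [ 0.516 -0.163  0.03 ]
tote scene 0.75 [179. 252.] (140, 207, 73, 61) 2007 [ 0.635 -0.21   0.03 ]
lid top 0.66 [374. 198.] (338, 166, 68, 69) 3554 [ 0.593 -0.228  0.03 ]
lid scene 0.74 [177. 219.] (139, 194, 72, 47) 2855 [ 0.517 -0.212  0.03 ]
carton_near top 0.85 [290. 236.] (277, 213, 30, 49) 1276 [0.485 0.001 0.03 ]
carton_near scene 0.97 [250. 188.] (238, 168, 35, 46) 1113 [ 0.421 -0.003  0.03 ]
tape scene 0.9 [244. 303.] (227, 285, 46, 50) 1485 [ 0.811 -0.073  0.03 ]
tape scene 0.22 [180. 250.] (140, 208, 73, 60) 1985 [ 0.629 -0.207  0.03 ]
brick top 0.73 [278. 273.] (256, 265, 43, 22) 871 [0.385 0.034 0.03 ]
brick scene 0.79 [276. 183.] (266, 171, 17, 20) 266 [0.412 0.073 0.03 ]
brick scene 0.66 [253. 188.] (239, 168, 34, 47) 1066 [0.422 0.005 0.03 ]
stand top 0.96 [218. 205.] (182, 171, 73, 72) 2884 [0.568 0.2   0.03 ]
stand top 0.91 [176. 304.] (143, 267, 70, 71) 3167 [0.3   0.308 0.03 ]
stand top 0.7 [203. 122.] (171, 87, 71, 71) 2730 [0.803 0.25  0.03 ]
stand scene 0.68 [343. 161.] (318, 142, 49, 36) 1484 [0.34  0.295 0.03 ]
stand scene 0.66 [335. 224.] (301, 198, 67, 52) 2291 [0.602 0.197 0.03 ]
stand scene 0.66 [378. 291.] (339, 257, 81, 72) 3482 [0.829 0.234 0.03 ]
```

```bash
python3 - <<'E'
from h import *
import pickle
T,S,out=pickle.load(open("first.pkl","rb"))
def get(n,nm,k=0): return [v for kk,v in out.items() if kk[0]==n and kk[1]==nm][k].astype(np.float32)
def fill(m):
    m=cv2.morphologyEx(m.astype(np.uint8),cv2.MORPH_CLOSE,np.ones((5,5)))
    cs,_=cv2.findContours(m,cv2.RETR_EXTERNAL,cv2.CHAIN_APPROX_NONE); o=np.zeros_like(m); cv2.drawContours(o,[max(cs,key=cv2.contourArea)],-1,1,-1); return o.astype(np.float32)
sv=[(T,fill(get('stand','top',0))),(S,fill(get('stand','scene',1)))]
tv=[(T,fill(np.maximum(get('tote','top'),get('lid','top')))),(S,fill(np.maximum(get('tote','scene'),get('lid','scene'))))]
for name,v,mod,x0 in (('stand',sv,'stand',(.575,.2)),('tote',tv,'totelid',(.56,-.2))):
    for vv in (v,v[:1],v[1:]):
        r=fit(vv,MODELS[mod],x0,[0,.4,.8,1.2] ); print(name,np.round(r.x,4),np.round(r.fun,3))
for n,x0 in (('carton_near',(.47,.0)),('brick',(.38,.03))):
    v=[(T,fill(get(n,'top')))]; r=fit(v,MODELS[n],x0,[0,.8,1.57]); print(n,np.round(r.x,4),r.fun)
r=fit([(S,fill(get('tape','scene')))],MODELS['tape'],(.81,-.07),[0]); print('tape',r.x,r.fun)
def crop(c,u,v,w,h,f,n): cv2.imwrite(n,cv2.resize(c["img"][v:v+h,u:u+w,::-1],None,fx=f,fy=f,interpolation=cv2.INTER_CUBIC))
crop(T,170,150,260,140,3,"pics/tz.png"); crop(S,220,150,170,130,4,"pics/sz.png")
E
```

```text
stand [ 0.5709  0.206  -0.5827] -0.488
stand [ 0.5709  0.206  -0.5827] -0.977
stand [0.575 0.2   0.   ] -0.0
tote [ 0.5829 -0.2074  1.4059] -0.947
tote [ 0.5833 -0.2076 -0.191 ] -0.919
tote [ 0.583  -0.207  -0.1654] -0.977
carton_near [0.4803 0.001  0.0748] -0.9654712080955505
brick [0.3786 0.0361 0.0285] -0.9378483891487122
tape [ 0.82378635 -0.06246462 -0.22911702] -0.9545279741287231
```

View pics/tz.png

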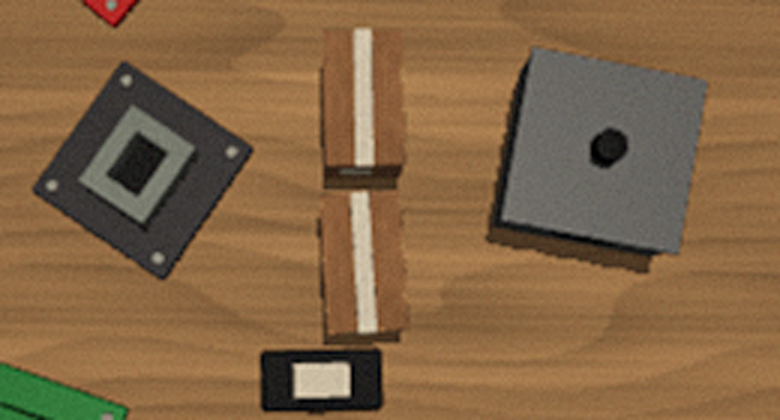

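View pics/sz.png

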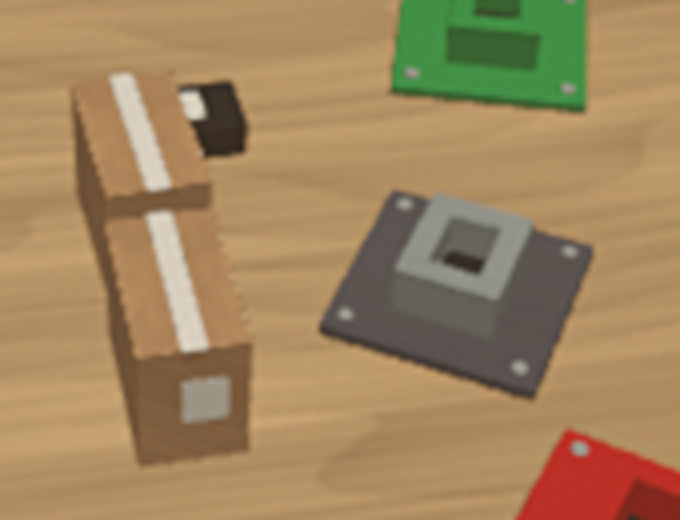

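```bash
python3 - <<'E'
from h import *
import pickle
T,S,out=pickle.load(open("first.pkl","rb"))
print(unproj(T,(372.3,198.7),.13),unproj(S,(175,211),.121))
from rig import robot
p=robot.get_obs(); Rm=R.from_quat(p["tool_rot"]).as_matrix(); print(Rm)
print(Rm.T@(np.array([.583,-.207,.24])-p["position"])*1000)
E
```

```text
[ 0.57806723 -0.20470739  0.13      ] [ 0.58470153 -0.20673246  0.121     ]
[[-9.36674831e-01  3.50200310e-01  5.71715870e-05]
 [ 3.50200312e-01  9.36674832e-01  3.05406357e-05]
 [-4.28558466e-05  4.86281524e-05 -9.99999998e-01]]
[-618.57755901 -614.72352264  -17.42020061]
```

>>> play_rows([
  {"x": -34, "y": -34, "z": -3},
  {"x": -34, "y": -34, "z": -3},
  {"x": -34, "y": -34, "z": -3},
  {"x": -34, "y": -34, "z": -3},
  {"x": -34, "y": -34, "z": -3},
  {"x": -34, "y": -34, "z": -3},
  {"x": -34, "y": -34},
  {"x": -34, "y": -34},
], grip=1)

```text
invalid input
```

>>> play_rows([
  {"x": -34, "y": -34},
  {"x": -34, "y": -34},
  {"x": -34, "y": -34},
  {"x": -34, "y": -34},
  {"x": -34, "y": -34},
  {"x": -34, "y": -34},
  {"x": -34, "y": -34},
  {"x": -34, "y": -34},
])

```text
invalid input
```

```bash
cat > go.py <<'E'
import sys
from h import *
from rig import robot
p=robot.get_obs(); Rm=R.from_quat(p["tool_rot"]).as_matrix()
def to(x,y,z,jaw=None):
    d=Rm.T@(np.array([x,y,z])-p["position"])*1000
    cur=np.arctan2(Rm[1,1],Rm[0,1]); 
    s=0 if jaw is None else -((jaw-cur+np.pi/2)%np.pi-np.pi/2)
    print("t",round(p["time"],2),"pos",np.round(p["position"],4),"jaw",round(cur,3),"tilt",np.round(Rm[:,2],3),"shift",np.round(d,1),"spin",round(s,3),"q6",round(p["q"][5],2),"F",np.round(p["ft_force"],1),"w",round(p["grip_width"],4))
if __name__=="__main__": to(*[float(a) for a in sys.argv[1:]])
E
python3 go.py .583 -.207 .24
```

```text
t 0.95 pos [0.2189 0.5854 0.2226] jaw 1.213 tilt [ 0.  0. -1.] shift [-618.6 -614.7  -17.4] spin 0 q6 -0.18 F [0.5 0.4 0. ] w 0.0868
```

>>> play_rows([
  {"x": -34, "y": -34, "z": -3, "spin": 0},
  {"x": -34, "y": -34, "z": -3, "spin": 0},
  {"x": -34, "y": -34, "z": -3, "spin": 0},
  {"x": -34, "y": -34, "z": -3, "spin": 0},
  {"x": -34, "y": -34, "z": -3, "spin": 0},
  {"x": -34, "y": -34, "z": -3, "spin": 0},
  {"x": -34, "y": -34, "z": 0, "spin": 0},
  {"x": -34, "y": -34, "z": 0, "spin": 0},
], grip=1)

```text
time: 1.75
position: [0.3839, 0.2312, 0.241]
tool_rot: [0.171, 0.985, 0.004, 0.003]
ft_force: [0.9, 0.6, 0.8]
grip_width: 0.087
```

>>> play_rows([
  {"x": -34, "y": -34, "z": 0, "spin": 0},
  {"x": -34, "y": -34, "z": 0, "spin": 0},
  {"x": -34, "y": -34, "z": 0, "spin": 0},
  {"x": -34, "y": -34, "z": 0, "spin": 0},
  {"x": -34, "y": -34, "z": 0, "spin": 0},
  {"x": -34, "y": -34, "z": 0, "spin": 0},
  {"x": -34, "y": -34, "z": 0, "spin": 0},
  {"x": -34, "y": -34, "z": 0, "spin": 0},
])

```text
time: 2.55
position: [0.5529, -0.1316, 0.2431]
tool_rot: [0.173, 0.985, 0.005, 0.007]
ft_force: [1.2, 1.1, 0.3]
grip_width: 0.0872
```

```bash
python3 go.py .583 -.207 .24
```

```text
t 2.55 pos [ 0.5529 -0.1316  0.2431] jaw 1.224 tilt [ 0.015  0.008 -1.   ] shift [-54.  -60.6   2.9] spin 0 q6 -1.67 F [1.2 1.1 0.3] w 0.0872
```

>>> play_rows([
  {"x": -28, "y": -31, "z": 0, "spin": 0},
  {"x": -20, "y": -22, "z": 0, "spin": 0},
  {"x": 0, "y": 0, "z": 0, "spin": 0},
])

```text
time: 2.85
position: [0.5838, -0.2085, 0.2431]
tool_rot: [0.176, 0.984, 0.004, 0.01]
ft_force: [-0.2, 0.8, -1.4]
grip_width: 0.0874
```

```bash
python3 go.py .583 -.207 .128; python3 - <<'E'
from rig import cams; import cv2
cv2.imwrite("pics/w1.png",cams.camera("wrist")["img"][:,:,::-1])
cv2.imwrite("pics/t1.png",cams.camera("top")["img"][:,:,::-1])
E
python3 go.py .583 -.207 .128
```

```text
t 2.85 pos [ 0.5838 -0.2085  0.2431] jaw 1.217 tilt [ 0.02   0.004 -1.   ] shift [  3.3  -0.  115. ] spin 0 q6 -1.75 F [-0.2  0.8 -1.4] w 0.0874
t 2.95 pos [ 0.5818 -0.2044  0.2427] jaw 1.219 tilt [ 0.017  0.007 -1.   ] shift [ -0.5  -3.4 114.7] spin 0 q6 -1.75 F [0.4 0.9 0.2] w 0.0871
```

View pics/w1.png

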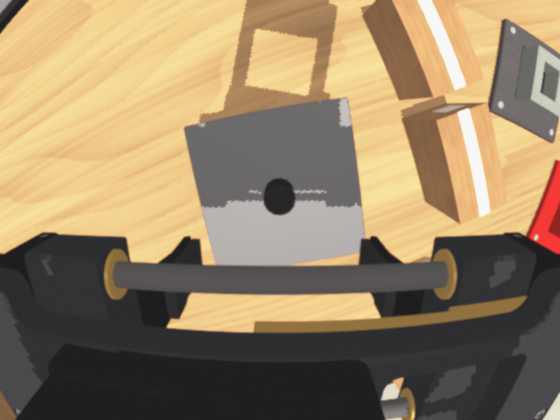

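```bash
cat >> h.py <<'E'
def wray(c,p,uv,z):
    "world point on plane z from fisheye wrist pixel; p = obs"
    d=np.array([uv[0]-c["cx"],uv[1]-c["cy"]]); r=np.hypot(*d); th=r/c["fx"]; d=d/max(r,1e-9)
    v=np.array([np.sin(th)*d[0],-np.sin(th)*d[1],-np.cos(th)])
    M=c["mount"]; Rm=R.from_quat(p["tool_rot"]).as_matrix()
    o=p["position"]+Rm@M[:3,3]; w=Rm@(M[:3,:3]@v)
    return o+w*(z-o[2])/w[2]
def wproj(c,p,P):
    M=c["mount"]; Rm=R.from_quat(p["tool_rot"]).as_matrix()
    t=(np.atleast_2d(P)-p["position"])@Rm; q=(t-M[:3,3])@M[:3,:3]
    a=np.c_[q[:,0],-q[:,1]]; r=np.linalg.norm(a,axis=1); th=np.arctan2(r,-q[:,2])
    return np.array([c["cx"],c["cy"]])+a/np.maximum(r,1e-9)[:,None]*(th*c["fx"])[:,None]
E
python3 - <<'E'
from h import *
from rig import robot,cams
p=robot.get_obs(); c=cams.camera("wrist")
print(wray(c,p,(279,190),.137),wray(c,p,(279,197),.121))
for uv in [(186,127),(351,98),(367,253)]: print(wray(c,p,uv,.105))
E
```

```text
[ 0.57085243 -0.19902243  0.137     ] [ 0.58029977 -0.20233076  0.121     ]
[ 0.49032473 -0.2615692   0.105     ]
[ 0.51845941 -0.1087476   0.105     ]
[ 0.6710898  -0.13886265  0.105     ]
```

```bash
python3 go.py .581 -.204 .111
```

```text
t 3.0 pos [ 0.5813 -0.2032  0.2428] jaw 1.22 tilt [ 0.017  0.008 -1.   ] shift [  1.8  -2.6 131.7] spin 0 q6 -1.75 F [-0.5  0.  -0.3] w 0.0868
```

>>> play_rows([
  {"x": 1, "y": -1, "z": 25, "spin": 0},
  {"x": 1, "y": -1, "z": 25, "spin": 0},
  {"x": 0, "y": -1, "z": 25, "spin": 0},
  {"x": 0, "y": 0, "z": 25, "spin": 0},
  {"x": 0, "y": 0, "z": 20, "spin": 0},
  {"x": 0, "y": 0, "z": 0, "spin": 0},
])

```text
time: 3.6
position: [0.578, -0.1924, 0.1225]
tool_rot: [0.169, 0.986, 0.006, 0.007]
ft_force: [-0.8, 0.5, -0.5]
grip_width: 0.0869
```

```bash
python3 go.py .581 -.204 .111
```

```text
t 3.6 pos [ 0.578  -0.1924  0.1225] jaw 1.232 tilt [ 0.016  0.01  -1.   ] shift [ -6.5 -10.1  11.5] spin 0 q6 -1.76 F [-0.8  0.5 -0.5] w 0.0869
```

>>> play_rows([
  {"x": -6, "y": -10, "z": 0, "spin": 0},
  {"x": 0, "y": 0, "z": 0, "spin": 0},
])

```text
time: 3.8
position: [0.5808, -0.2024, 0.1241]
tool_rot: [0.167, 0.986, 0.006, 0.008]
ft_force: [-0.4, -0.9, 0.7]
grip_width: 0.0869
```

```bash
python3 go.py .581 -.204 .111;python3 go.py .581 -.204 .111
```

```text
t 3.8 pos [ 0.5808 -0.2024  0.1241] jaw 1.235 tilt [ 0.017  0.01  -1.   ] shift [-0.5 -1.6 13.1] spin 0 q6 -1.77 F [-0.4 -0.9  0.7] w 0.0869
t 3.8 pos [ 0.5808 -0.2024  0.1241] jaw 1.235 tilt [ 0.017  0.01  -1.   ] shift [-0.5 -1.6 13.1] spin 0 q6 -1.77 F [-0.4 -0.9  0.7] w 0.0869
```

>>> play_rows([
  {"x": 0, "y": -1, "z": 8, "spin": 0},
  {"x": 0, "y": -1, "z": 6, "spin": 0},
  {"x": 0, "y": -1, "z": 0, "spin": 0},
])

```text
time: 4.1
position: [0.5817, -0.2061, 0.1123]
tool_rot: [0.167, 0.986, 0.005, 0.01]
ft_force: [-0.4, -1.1, 0.2]
grip_width: 0.0872
```

```bash
python3 go.py .581 -.204 .111
```

```text
t 4.1 pos [ 0.5817 -0.2061  0.1123] jaw 1.235 tilt [ 0.022  0.007 -1.   ] shift [1.4 1.8 1.3] spin 0 q6 -1.78 F [-0.4 -1.1  0.2] w 0.0872
```

Close on the knob with zero-shift rows.

>>> play_rows([
  {"x": 0, "y": 0, "z": 0, "spin": 0},
  {"x": 0, "y": 0, "z": 0, "spin": 0},
  {"x": 0, "y": 0, "z": 0, "spin": 0},
  {"x": 0, "y": 0, "z": 0, "spin": 0},
  {"x": 0, "y": 0, "z": 0, "spin": 0},
], grip=0, newtons=30)

```text
time: 4.6
position: [0.5818, -0.2066, 0.1128]
tool_rot: [0.167, 0.986, 0.005, 0.011]
ft_force: [0.7, 0.2, 0.5]
grip_width: 0.0551
```

```bash
python3 go.py .581 -.204 .16
```

```text
t 4.6 pos [ 0.5818 -0.2066  0.1128] jaw 1.234 tilt [ 0.023  0.007 -1.   ] shift [  0.7   2.9 -47.2] spin 0 q6 -1.78 F [0.7 0.2 0.5] w 0.0551
```

>>> play_rows([
  {"x": 0, "y": 0, "z": 0, "spin": 0},
  {"x": 0, "y": 0, "z": 0, "spin": 0},
  {"x": 0, "y": 0, "z": 0, "spin": 0},
  {"x": 0, "y": 0, "z": 0, "spin": 0},
  {"x": 0, "y": 0, "z": 0, "spin": 0},
  {"x": 0, "y": 0, "z": 0, "spin": 0},
])

```text
time: 5.2
position: [0.5819, -0.2066, 0.1129]
tool_rot: [0.167, 0.986, 0.005, 0.011]
ft_force: [0.4, 0.3, 0.1]
grip_width: 0.0272
```

```bash
python3 go.py .581 -.204 .16
```

```text
t 5.2 pos [ 0.5819 -0.2066  0.1129] jaw 1.235 tilt [ 0.023  0.006 -1.   ] shift [  0.8   2.8 -47.1] spin 0 q6 -1.78 F [0.4 0.3 0.1] w 0.0272
```

>>> play_rows([
  {"x": 0, "y": 0, "z": -5, "spin": 0},
  {"x": 0, "y": 0, "z": -10, "spin": 0},
  {"x": 0, "y": 0, "z": -15, "spin": 0},
  {"x": 0, "y": 0, "z": -20, "spin": 0},
  {"x": 0, "y": 0, "z": -20, "spin": 0},
  {"x": 0, "y": 0, "z": -15, "spin": 0},
  {"x": 0, "y": 0, "z": -5, "spin": 0},
])

```text
time: 5.9
position: [0.5777, -0.206, 0.2065]
tool_rot: [0.167, 0.986, 0.007, 0.008]
ft_force: [0.4, 0.5, -1.0]
grip_width: 0.0276
```

```bash
python3 go.py .45 -.44 .19; python3 - <<'E'
from rig import cams; import cv2
cv2.imwrite("pics/s2.png",cams.camera("scene")["img"][:,:,::-1])
E
```

```text
t 5.9 pos [ 0.5777 -0.206   0.2065] jaw 1.235 tilt [ 0.018  0.01  -1.   ] shift [  43.5 -263.3   11.9] spin 0 q6 -1.78 F [ 0.4  0.5 -1. ] w 0.0276
```

View pics/s2.png

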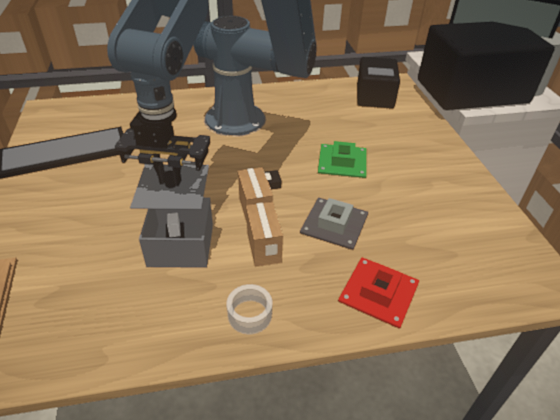

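>>> play_rows([
  {"x": 3, "y": -20, "z": 0, "spin": 0},
  {"x": 6, "y": -35, "z": 0, "spin": 0},
  {"x": 6, "y": -35, "z": 0, "spin": 0},
  {"x": 6, "y": -35, "z": 0, "spin": 0},
  {"x": 6, "y": -35, "z": 0, "spin": 0},
  {"x": 6, "y": -35, "z": 0, "spin": 0},
  {"x": 6, "y": -35, "z": 0, "spin": 0},
  {"x": 3, "y": -20, "z": 0, "spin": 0},
])

```text
time: 6.75
position: [0.4512, -0.4298, 0.1972]
tool_rot: [0.164, 0.986, 0.01, 0.005]
ft_force: [0.4, 0.9, -2.2]
grip_width: 0.0275
```

```bash
python3 go.py .45 -.44 .10
```

```text
t 6.75 pos [ 0.4512 -0.4298  0.1972] jaw 1.242 tilt [ 0.013  0.018 -1.   ] shift [ -1.5 -12.1  96.9] spin 0 q6 -2.2 F [ 0.4  0.9 -2.2] w 0.0275
```

>>> play_rows([
  {"x": 0, "y": -3, "z": 10, "spin": 0},
  {"x": 0, "y": -2, "z": 20, "spin": 0},
  {"x": 0, "y": -2, "z": 25, "spin": 0},
  {"x": 0, "y": -2, "z": 25, "spin": 0},
  {"x": 0, "y": -2, "z": 25, "spin": 0},
  {"x": 0, "y": -2, "z": 20, "spin": 0},
  {"x": 0, "y": 0, "z": 10, "spin": 0},
  {"x": 0, "y": 0, "z": 0, "spin": 0},
])

```text
time: 7.55
position: [0.4477, -0.4328, 0.0494]
tool_rot: [0.165, 0.986, 0.015, 0.002]
ft_force: [-0.1, -0.2, -1.5]
grip_width: 0.0273
```

```bash
python3 go.py .45 -.44 .019;  python3 - <<'E'
from rig import cams; import cv2
cv2.imwrite("pics/s3.png",cams.camera("scene")["img"][:,:,::-1])
E
```

```text
t 7.55 pos [ 0.4477 -0.4328  0.0494] jaw 1.239 tilt [ 0.009  0.03  -1.   ] shift [-4.6 -7.  30.2] spin 0 q6 -2.22 F [-0.1 -0.2 -1.5] w 0.0273
```

View pics/s3.png

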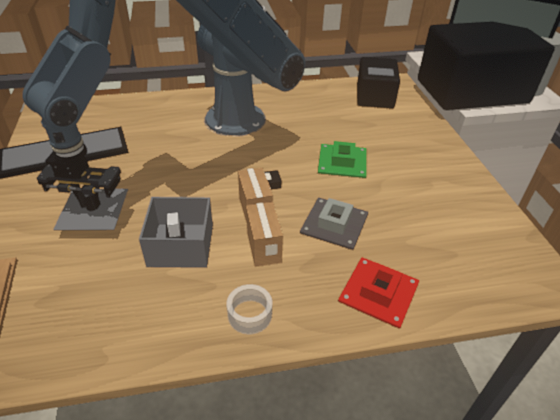

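>>> play_rows([
  {"x": 0, "y": 0, "z": 8, "spin": 0},
  {"x": 0, "y": 0, "z": 8, "spin": 0},
  {"x": 0, "y": 0, "z": 6, "spin": 0},
  {"x": 0, "y": 0, "z": 3, "spin": 0},
  {"x": 0, "y": 0, "z": 0, "spin": 0},
])

```text
time: 8.1
position: [0.4504, -0.4337, 0.0265]
tool_rot: [0.165, 0.986, 0.013, 0.005]
ft_force: [-0.2, -0.1, -1.6]
grip_width: 0.0273
```

```bash
python3 go.py .45 -.44 .019
```

```text
t 8.1 pos [ 0.4504 -0.4337  0.0265] jaw 1.24 tilt [ 0.014  0.023 -1.   ] shift [-1.6 -6.3  7.3] spin 0 q6 -2.22 F [-0.2 -0.1 -1.6] w 0.0273
```

>>> play_rows([
  {"x": 0, "y": 0, "z": 3, "spin": 0},
  {"x": 0, "y": 0, "z": 3, "spin": 0},
  {"x": 0, "y": 0, "z": 2, "spin": 0},
  {"x": 0, "y": 0, "z": 0, "spin": 0},
])

```text
time: 8.5
position: [0.451, -0.4343, 0.0196]
tool_rot: [0.165, 0.986, 0.012, 0.006]
ft_force: [-0.4, 0.2, 1.8]
grip_width: 0.0271
```

```bash
python3 go.py .45 -.44 .019
```

```text
t 8.5 pos [ 0.451  -0.4343  0.0196] jaw 1.24 tilt [ 0.015  0.022 -1.   ] shift [-0.9 -5.7  0.4] spin 0 q6 -2.22 F [-0.4  0.2  1.8] w 0.0271
```

Contact with the bench. Press a hair more, then release.

>>> play_rows([
  {"x": 0, "y": 0, "z": 1, "spin": 0},
  {"x": 0, "y": 0, "z": 0, "spin": 0},
])

```text
time: 8.7
position: [0.451, -0.4343, 0.0196]
tool_rot: [0.165, 0.986, 0.012, 0.006]
ft_force: [-0.9, 0.1, 0.6]
grip_width: 0.0271
```

>>> play_rows([
  {"x": 0, "y": 0, "z": 0, "spin": 0},
  {"x": 0, "y": 0, "z": 0, "spin": 0},
  {"x": 0, "y": 0, "z": 0, "spin": 0},
  {"x": 0, "y": 0, "z": 0, "spin": 0},
  {"x": 0, "y": 0, "z": 0, "spin": 0},
  {"x": 0, "y": 0, "z": 0, "spin": 0},
], grip=0.7)

```text
time: 9.3
position: [0.4517, -0.4354, 0.0192]
tool_rot: [0.165, 0.986, 0.011, 0.007]
ft_force: [0.4, 0.1, -0.4]
grip_width: 0.0595
```

```bash
python3 go.py .45 -.44 .019
```

```text
t 9.3 pos [ 0.4517 -0.4354  0.0192] jaw 1.24 tilt [ 0.017  0.019 -1.   ] shift [ 0.1 -4.9  0.1] spin 0 q6 -2.22 F [ 0.4  0.1 -0.4] w 0.0595
```

>>> play_rows([
  {"x": 0, "y": 0, "z": -10, "spin": 0},
  {"x": 0, "y": 0, "z": -25, "spin": 0},
  {"x": 0, "y": 0, "z": -35, "spin": 0},
  {"x": 0, "y": 0, "z": -35, "spin": 0},
  {"x": 0, "y": 0, "z": -35, "spin": 0},
  {"x": 0, "y": 0, "z": -30, "spin": 0},
  {"x": 0, "y": 0, "z": -20, "spin": 0},
  {"x": 0, "y": 0, "z": -10, "spin": 0},
])

```text
time: 10.1
position: [0.4474, -0.4385, 0.2292]
tool_rot: [0.165, 0.986, 0.012, 0.006]
ft_force: [0.4, -0.1, 0.1]
grip_width: 0.0606
```

```bash
python3 - <<'E'
from h import *
from rig import robot,cams,nets
T=cams.camera("top"); S=cams.camera("scene")
for n in ["lid","post","tote"]:
    for c,nm in((T,"top"),(S,"scene")):
        for d in nets.outline_of(c,n):
            print(n,nm,round(d["conf"],2),np.round(d["pixel"]),cv2.boundingRect(d["region"].astype(np.uint8)),d["region"].sum(),np.round(unproj(c,d["pixel"],.08 if n=='post' else .01),3))
cv2.imwrite("pics/t4.png",T["img"][:,:,::-1])
cv2.imwrite("pics/t4z.png",cv2.resize(T["img"][150:260,320:480,::-1],None,fx=5,fy=5,interpolation=cv2.INTER_CUBIC))
cv2.imwrite("pics/s4z.png",cv2.resize(S["img"][170:280,50:210,::-1],None,fx=5,fy=5,interpolation=cv2.INTER_CUBIC))
E
python3 go.py .56 -.28 .22
```

```text
lid top 0.88 [444. 255.] (418, 220, 57, 64) 2459 [ 0.441 -0.424  0.01 ]
lid scene 0.64 [ 94. 223.] (58, 198, 72, 42) 2419 [ 0.474 -0.431  0.01 ]
post top 0.56 [368. 206.] (363, 195, 17, 22) 372 [ 0.566 -0.203  0.08 ]
post top 0.46 [445. 255.] (419, 220, 57, 64) 2384 [ 0.438 -0.403  0.08 ]
post scene 0.87 [174. 226.] (166, 213, 19, 26) 391 [ 0.593 -0.215  0.08 ]
tote top 0.72 [321. 108.] (297, 98, 36, 39) 732 [ 0.855 -0.084  0.01 ]
tote scene 0.84 [180. 238.] (139, 196, 75, 73) 4404 [ 0.568 -0.209  0.01 ]
tote scene 0.51 [336. 225.] (301, 198, 68, 52) 2353 [0.586 0.205 0.01 ]
tote scene 0.38 [266. 234.] (245, 203, 40, 65) 2019 [0.591 0.016 0.01 ]
t 10.5 pos [ 0.4463 -0.4369  0.2242] jaw 1.239 tilt [ 0.01   0.028 -1.   ] shift [-56.4 185.1   9.8] spin 0 q6 -2.21 F [ 0.9  0.4 -0.3] w 0.061
```

View pics/t4z.png

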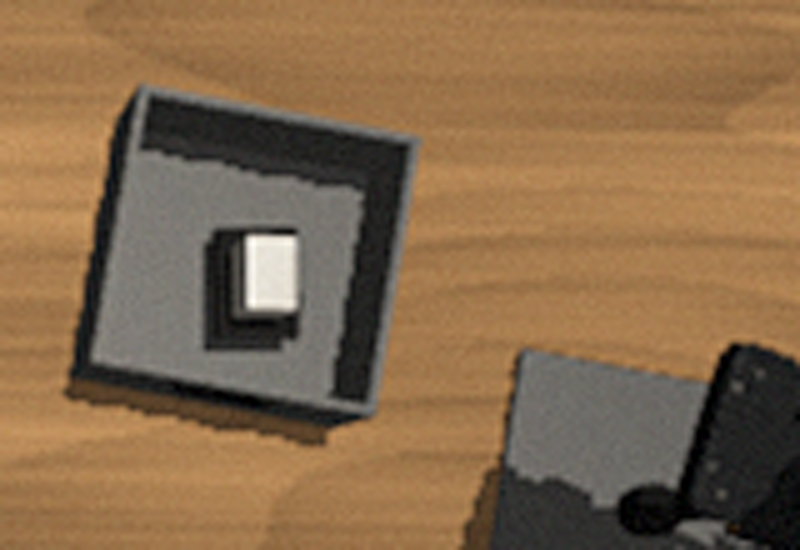

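View pics/s4z.png

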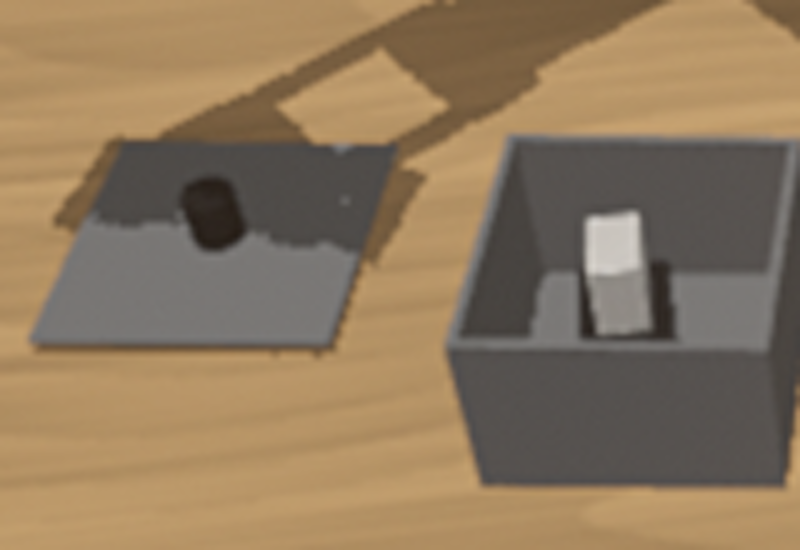

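```bash
python3 - <<'E'
from h import *
import pickle
T,S,out=pickle.load(open("first.pkl","rb"))
g=[unproj(T,(320+u/5-.4,150+v/5-.4),.087) for u,v in [(247,233),(299,235),(297,313),(245,309)]]; g=np.array(g); print(g.round(4),g.mean(0))
f=g[:2].mean(0)-g[2:].mean(0); print(np.linalg.norm(f),np.arctan2(f[1],f[0]))
g=[unproj(S,(50+u/5-.4,170+v/5-.4),.087) for u,v in [(586,216),(640,212),(641,270),(588,275)]]; g=np.array(g); print(g.round(4),g.mean(0))
f=-g[:2].mean(0)+g[2:].mean(0); print(np.linalg.norm(f),np.arctan2(f[1],f[0]))
E
```

```text
[[ 0.5907 -0.2043  0.087 ]
 [ 0.59   -0.2317  0.087 ]
 [ 0.5485 -0.2302  0.087 ]
 [ 0.5503 -0.2029  0.087 ]] [ 0.56987981 -0.21728374  0.087     ]
0.0409751620482162 -0.03497342419949067
[[ 0.5506 -0.2305  0.087 ]
 [ 0.552  -0.204   0.087 ]
 [ 0.5938 -0.2045  0.087 ]
 [ 0.5931 -0.2299  0.087 ]] [ 0.57237829 -0.21724635  0.087     ]
0.04215258040163655 0.0002790648178390627
```

```bash
python3 go.py .571 -.217 .2 1.55
```

```text
t 10.5 pos [ 0.4463 -0.4369  0.2242] jaw 1.239 tilt [ 0.01   0.028 -1.   ] shift [-46.3 247.6  31.7] spin -0.311 q6 -2.21 F [ 0.9  0.4 -0.3] w 0.061
```

>>> play_rows([
  {"x": -4, "y": 20, "z": 0, "spin": 0},
  {"x": -6, "y": 33, "z": 0, "spin": 0},
  {"x": -6, "y": 33, "z": 0, "spin": 0},
  {"x": -6, "y": 33, "z": 0, "spin": 0},
  {"x": -6, "y": 33, "z": 0, "spin": 0},
  {"x": -6, "y": 33, "z": 0, "spin": 0},
  {"x": -6, "y": 33, "z": 0, "spin": 0},
  {"x": -4, "y": 20, "z": 0, "spin": 0},
])

```text
time: 11.3
position: [0.5659, -0.2211, 0.2218]
tool_rot: [0.169, 0.985, 0.019, -0.004]
ft_force: [0.5, -0.1, 0.3]
grip_width: 0.0615
```

>>> play_rows([
  {"x": 0, "y": 0, "z": 0, "spin": -0.05},
  {"x": 0, "y": 0, "z": 0, "spin": -0.06},
  {"x": 0, "y": 0, "z": 0, "spin": -0.06},
  {"x": 0, "y": 0, "z": 0, "spin": -0.06},
  {"x": 0, "y": 0, "z": 0, "spin": -0.05},
  {"x": 0, "y": 0, "z": 0, "spin": 0},
])

```text
time: 11.9
position: [0.5656, -0.2142, 0.2148]
tool_rot: [0.021, 1.0, 0.023, -0.007]
ft_force: [-0.5, -0.1, 1.2]
grip_width: 0.0606
```

```bash
python3 go.py .571 -.217 .2 1.55
```

```text
t 11.9 pos [ 0.5656 -0.2142  0.2148] jaw 1.529 tilt [-0.012  0.046 -0.999] shift [-5.7 -3.2 14.6] spin -0.021 q6 -2.11 F [-0.5 -0.1  1.2] w 0.0606
```

>>> play_rows([
  {"x": -5, "y": -3, "z": 0, "spin": -0.02},
  {"x": 0, "y": 0, "z": 0, "spin": 0},
  {"x": 0, "y": 0, "z": 0, "spin": 0},
  {"x": 0, "y": 0, "z": 0, "spin": 0},
])

```text
time: 12.3
position: [0.5705, -0.2177, 0.2127]
tool_rot: [0.011, 1.0, 0.024, -0.008]
ft_force: [0.2, -0.1, 0.9]
grip_width: 0.0611
```

```bash
python3 go.py .571 -.217 .2 1.55; python3 - <<'E'
from h import *
from rig import robot,cams,nets
p=robot.get_obs(); c=cams.camera("wrist"); cv2.imwrite("pics/w5.png",c["img"][:,:,::-1])
print(robot.get_obs()["tool_rot"],robot.get_obs()["joint_velocities"].round(4))
for d in nets.outline_of(c,"post"): 
    print(d["conf"],d["pixel"],d["region"].sum())
    if d["conf"]>.4:
        rr=cv2.minAreaRect(np.argwhere(d["region"])[:,::-1].astype(np.float32)); print(rr,wray(c,p,rr[0],.087))
import pickle; pickle.dump((p,c),open("w5.pkl","wb"))
E
```

```text
t 12.3 pos [ 0.5705 -0.2177  0.2127] jaw 1.548 tilt [-0.015  0.047 -0.999] shift [-0.7  0.1 12.7] spin -0.002 q6 -2.13 F [ 0.2 -0.1  0.9] w 0.0611
[ 0.01125875  0.99962817  0.02360917 -0.00770525] [ 0.0008 -0.0029  0.0039  0.0013  0.0016 -0.0013]
0.73 [276.5, 197.7] 2600
((273.01971435546875, 194.24948120117188), (60.11076354980469, 44.85288619995117), 88.49256896972656) [ 0.5633675 -0.2172664  0.087    ]
```

View pics/w5.png

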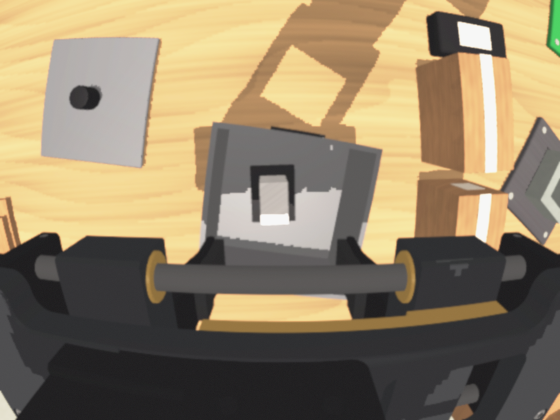

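```bash
python3 - <<'E'
from h import *
import pickle
p,c=pickle.load(open("w5.pkl","rb"))
im=c["img"][:,:,::-1].copy()
cv2.imwrite("pics/w5z.png",cv2.resize(im[150:250,210:340],None,fx=6,fy=6,interpolation=cv2.INTER_CUBIC))
for x,y,a in [(.571,-.217,-.02),(.571,-.217,-.02)]:
    for z,b in((.087,(.04,.026)),(.043,(.06,.046))):
        P=place(box(*b,z,z)[:4],x,y,a); print(z,wproj(c,p,P).round(1).tolist())
print(p["position"])
E
```

```text
0.087 [[258.9, 181.0], [287.8, 180.6], [259.7, 223.6], [287.7, 223.2]]
0.043 [[249.8, 164.6], [294.4, 164.2], [251.1, 220.8], [294.1, 220.1]]
0.087 [[258.9, 181.0], [287.8, 180.6], [259.7, 223.6], [287.7, 223.2]]
0.043 [[249.8, 164.6], [294.4, 164.2], [251.1, 220.8], [294.1, 220.1]]
[ 0.57049617 -0.21767238  0.21272829]
```

View pics/w5z.png

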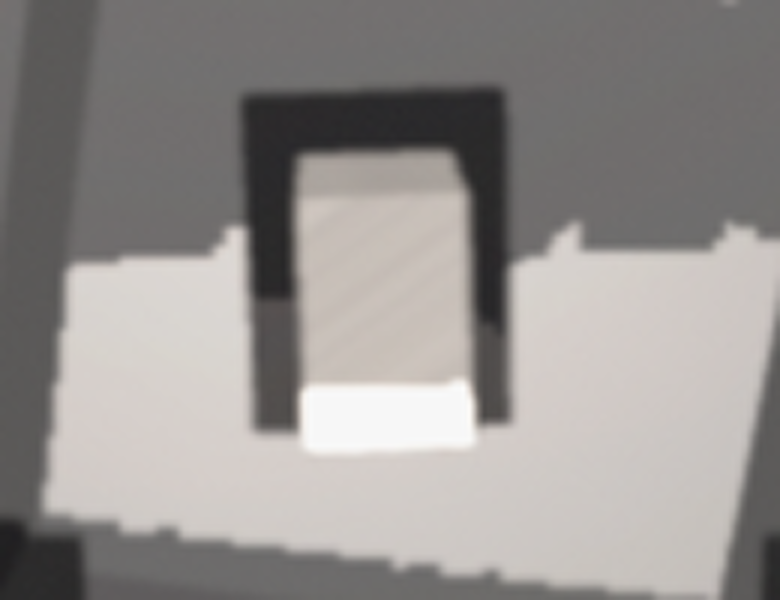

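>>> play_rows([
  {"x": -0.5, "y": -0.5, "z": 12, "spin": 0},
  {"x": -0.5, "y": -0.5, "z": 12, "spin": 0},
  {"x": -0.5, "y": -0.5, "z": 12, "spin": 0},
  {"x": -0.5, "y": -0.5, "z": 12, "spin": 0},
  {"x": 0, "y": -0.5, "z": 12, "spin": 0},
  {"x": 0, "y": -0.5, "z": 12, "spin": 0},
  {"x": 0, "y": 0, "z": 0, "spin": 0},
])

```text
time: 13.1
position: [0.5701, -0.2164, 0.1329]
tool_rot: [0.011, 1.0, 0.024, -0.009]
ft_force: [-0.5, 0.2, 0.1]
grip_width: 0.061
```

```bash
python3 go.py .572 -.2165 .05 1.545
```

```text
t 13.1 pos [ 0.5701 -0.2164  0.1329] jaw 1.548 tilt [-0.018  0.049 -0.999] shift [-3.5 -4.1 82.7] spin 0.003 q6 -2.13 F [-0.5  0.2  0.1] w 0.061
```

>>> play_rows([
  {"x": 0, "y": 0, "z": -10, "spin": 0.1},
  {"x": 0, "y": 0, "z": 0, "spin": 0.1},
  {"x": 0, "y": 0, "z": 0, "spin": 0.1},
  {"x": 0, "y": 0, "z": 0, "spin": 0},
])

```text
time: 13.5
position: [0.5703, -0.217, 0.1421]
tool_rot: [0.166, 0.986, 0.023, -0.013]
ft_force: [1.1, -0.1, 0.2]
grip_width: 0.0609
```

```bash
python3 go.py .572 -.2165 .05 1.545
```

```text
t 13.5 pos [ 0.5703 -0.217   0.1421] jaw 1.236 tilt [-0.019  0.05  -0.999] shift [-4.5 -2.8 92. ] spin -0.309 q6 -1.82 F [ 1.1 -0.1  0.2] w 0.0609
```

>>> play_rows([
  {"x": 0, "y": 0, "z": 0, "spin": -0.1},
  {"x": 0, "y": 0, "z": 0, "spin": -0.1},
  {"x": 0, "y": 0, "z": 0, "spin": -0.1},
  {"x": 0, "y": 0, "z": 0, "spin": 0},
])

```text
time: 13.9
position: [0.571, -0.2174, 0.1429]
tool_rot: [0.007, 1.0, 0.024, -0.009]
ft_force: [0.1, 0.2, -0.1]
grip_width: 0.0606
```

```bash
python3 go.py .572 -.2165 .05 1.545
```

```text
t 13.9 pos [ 0.571  -0.2174  0.1429] jaw 1.557 tilt [-0.017  0.048 -0.999] shift [-2.6 -3.5 92.8] spin 0.012 q6 -2.14 F [ 0.1  0.2 -0.1] w 0.0606
```

>>> play_rows([
  {"x": 0, "y": -45, "z": 0, "spin": 0},
  {"x": 0, "y": -45, "z": 0, "spin": 0},
  {"x": 0, "y": 0, "z": 0, "spin": 0},
  {"x": 0, "y": 0, "z": 0, "spin": 0},
])

```text
time: 14.3
position: [0.5704, -0.3088, 0.1387]
tool_rot: [0.007, 1.0, 0.024, -0.008]
ft_force: [0.1, 0.3, 0.0]
grip_width: 0.0611
```

```bash
python3 go.py .572 -.2165 .05 1.545
```

```text
t 14.3 pos [ 0.5704 -0.3088  0.1387] jaw 1.557 tilt [-0.016  0.048 -0.999] shift [-1.8 87.9 93.1] spin 0.012 q6 -2.25 F [0.1 0.3 0. ] w 0.0611
```

>>> play_rows([
  {"x": 0, "y": 45, "z": 0, "spin": 0},
  {"x": 0, "y": 45, "z": 0, "spin": 0},
  {"x": 0, "y": 0, "z": 0, "spin": 0},
  {"x": 0, "y": 0, "z": 0, "spin": 0},
])

```text
time: 14.7
position: [0.5711, -0.2148, 0.1429]
tool_rot: [0.008, 1.0, 0.024, -0.008]
ft_force: [0.8, -0.2, 0.0]
grip_width: 0.061
```

```bash
python3 go.py .572 -.2165 .05 1.545
```

```text
t 14.7 pos [ 0.5711 -0.2148  0.1429] jaw 1.554 tilt [-0.016  0.049 -0.999] shift [-2.4 -6.2 92.7] spin 0.009 q6 -2.13 F [ 0.8 -0.2  0. ] w 0.061
```

>>> play_rows([
  {"x": 0, "y": -2, "z": 0, "spin": 0.14},
  {"x": 0, "y": 0, "z": 0, "spin": 0.14},
  {"x": 0, "y": 0, "z": 0, "spin": 0.14},
  {"x": 0, "y": 0, "z": 0, "spin": 0.14},
  {"x": 0, "y": 0, "z": 0, "spin": 0.14},
  {"x": 0, "y": 0, "z": 0, "spin": 0.14},
  {"x": 0, "y": 0, "z": 0, "spin": 0.14},
  {"x": 0, "y": 0, "z": 0, "spin": 0.14},
], grip=0.85)

```text
time: 15.5
position: [0.5719, -0.219, 0.1437]
tool_rot: [0.558, 0.83, 0.015, -0.019]
ft_force: [-0.0, 0.0, -0.0]
grip_width: 0.0741
```

>>> play_rows([
  {"x": 0, "y": 0, "z": 0, "spin": 0.14},
  {"x": 0, "y": 0, "z": 0, "spin": 0.14},
  {"x": 0, "y": 0, "z": 0, "spin": 0.14},
  {"x": 0, "y": 0, "z": 0, "spin": 0.04},
  {"x": 0, "y": 0, "z": 0, "spin": 0},
])

```text
time: 16.0
position: [0.5724, -0.2221, 0.1439]
tool_rot: [0.741, 0.672, 0.01, -0.021]
ft_force: [-0.6, 0.2, -0.2]
grip_width: 0.0739
```

```bash
python3 go.py .572 -.2165 .05 -.025
```

```text
t 16.0 pos [ 0.5724 -0.2221  0.1439] jaw -0.097 tilt [-0.013  0.045 -0.999] shift [ 1.5  0.6 94.1] spin -0.072 q6 -0.49 F [-0.6  0.2 -0.2] w 0.0739
```

>>> play_rows([
  {"x": 1, "y": 0, "z": 0, "spin": -0.07},
  {"x": 0, "y": 0, "z": 12, "spin": 0},
  {"x": 0, "y": 0, "z": 12, "spin": 0},
  {"x": 0, "y": 0, "z": 12, "spin": 0},
  {"x": 0, "y": 0, "z": 5, "spin": 0},
  {"x": 0, "y": 0, "z": 0, "spin": 0},
])

```text
time: 16.6
position: [0.5713, -0.2201, 0.0982]
tool_rot: [0.716, 0.697, 0.011, -0.021]
ft_force: [0.5, -0.2, -0.1]
grip_width: 0.0744
```

```bash
python3 go.py .572 -.2165 .05 -.025;python3 - <<'E'
from h import *
from rig import robot,cams
p=robot.get_obs(); c=cams.camera("wrist"); im=c["img"][:,:,::-1].copy()
cv2.imwrite("pics/w6.png",im)
for x,y,a in [(.572,-.2165,-.025)]:
    for z,b in((.087,(.04,.026)),):
        P=place(box(*b,z,z)[:4],x,y,a); print(z,wproj(c,p,P).round(1).tolist())
cv2.imwrite("pics/s6.png",cams.camera("scene")["img"][120:300,90:330,::-1].repeat(3,0).repeat(3,1))
E
```

```text
t 16.6 pos [ 0.5713 -0.2201  0.0982] jaw -0.027 tilt [-0.014  0.045 -0.999] shift [ 1.5  1.4 48.3] spin -0.002 q6 -0.56 F [ 0.5 -0.2 -0.1] w 0.0744
0.087 [[246.2, 264.2], [244.8, 221.5], [314.4, 264.4], [315.7, 221.6]]
```

View pics/w6.png

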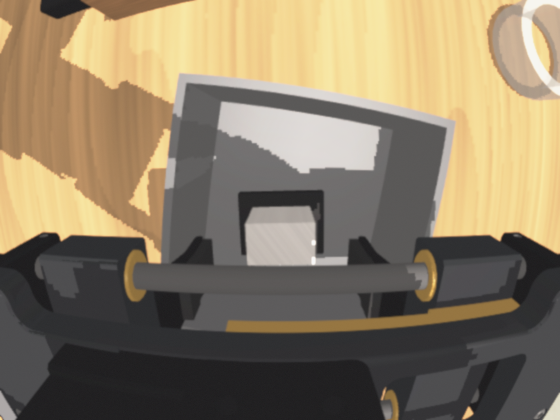

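View pics/s6.png

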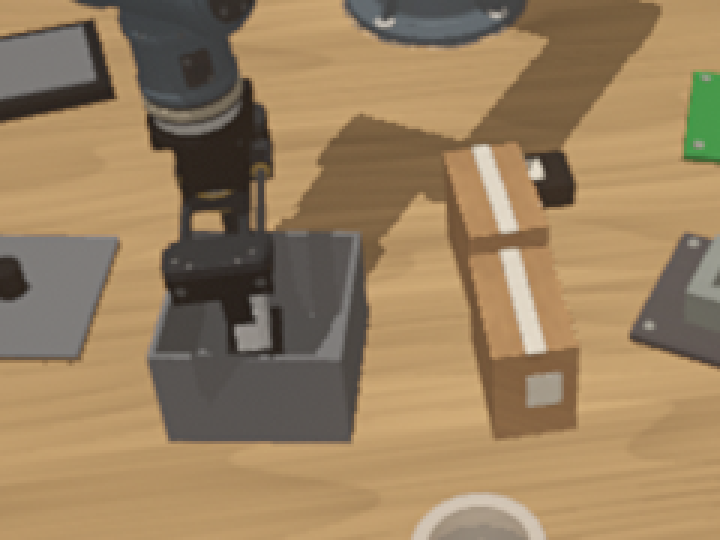

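>>> play_rows([
  {"x": 0.5, "y": 0.5, "z": 12, "spin": 0},
  {"x": 0.5, "y": 0.5, "z": 12, "spin": 0},
  {"x": 0.5, "y": 0.5, "z": 12, "spin": 0},
  {"x": 0, "y": 0, "z": 8, "spin": 0},
  {"x": 0, "y": 0, "z": 0, "spin": 0},
])

```text
time: 17.2
position: [0.5736, -0.217, 0.0521]
tool_rot: [0.716, 0.697, 0.011, -0.019]
ft_force: [-0.5, 0.0, 0.1]
grip_width: 0.0741
```

```bash
python3 go.py .572 -.2165 .05 -.025
```

```text
t 17.2 pos [ 0.5736 -0.217   0.0521] jaw -0.027 tilt [-0.011  0.043 -0.999] shift [ 0.4 -1.6  2.1] spin -0.002 q6 -0.56 F [-0.5  0.   0.1] w 0.0741
```

Fine. Close.

>>> play_rows([
  {"x": 0, "y": -1, "z": 1, "spin": 0},
  {"x": 0, "y": 0, "z": 0, "spin": 0},
  {"x": 0, "y": 0, "z": 0, "spin": 0},
  {"x": 0, "y": 0, "z": 0, "spin": 0},
  {"x": 0, "y": 0, "z": 0, "spin": 0},
  {"x": 0, "y": 0, "z": 0, "spin": 0},
  {"x": 0, "y": 0, "z": 0, "spin": 0},
  {"x": 0, "y": 0, "z": 0, "spin": 0},
], grip=0, newtons=40)

```text
time: 18.0
position: [0.5728, -0.2172, 0.0517]
tool_rot: [0.716, 0.697, 0.011, -0.019]
ft_force: [0.2, -0.2, -1.6]
grip_width: 0.0399
```

```bash
python3 go.py .572 -.2165 .05 -.025
```

```text
t 18.0 pos [ 0.5728 -0.2172  0.0517] jaw -0.027 tilt [-0.01   0.043 -0.999] shift [ 0.6 -0.8  1.7] spin -0.002 q6 -0.56 F [ 0.2 -0.2 -1.6] w 0.0399
```

>>> play_rows([
  {"x": 0, "y": 0, "z": -6, "spin": 0},
  {"x": 0, "y": 0, "z": -12, "spin": 0},
  {"x": 0, "y": 0, "z": -18, "spin": 0},
  {"x": 0, "y": 0, "z": -20, "spin": 0},
  {"x": 0, "y": 0, "z": -20, "spin": 0},
  {"x": 0, "y": 0, "z": -20, "spin": 0},
  {"x": 0, "y": 0, "z": -20, "spin": 0},
  {"x": 0, "y": 0, "z": -20, "spin": 0},
])

```text
time: 18.8
position: [0.5723, -0.2222, 0.1948]
tool_rot: [0.716, 0.697, 0.011, -0.021]
ft_force: [0.3, -0.2, -2.1]
grip_width: 0.0397
```

>>> play_rows([
  {"x": 0, "y": 0, "z": -20, "spin": 0},
  {"x": 0, "y": 0, "z": -12, "spin": 0},
  {"x": 0, "y": 0, "z": -5, "spin": 0},
  {"x": 0, "y": 0, "z": 0, "spin": 0},
])

```text
time: 19.2
position: [0.574, -0.2247, 0.2397]
tool_rot: [0.716, 0.697, 0.012, -0.017]
ft_force: [0.5, -0.5, -1.7]
grip_width: 0.0399
```

```bash
python3 go.py .572 .2 .215; python3 - <<'E'
from rig import cams; import cv2
cv2.imwrite("pics/s7.png",cams.camera("scene")["img"][100:300,90:330,::-1].repeat(3,0).repeat(3,1))
cv2.imwrite("pics/w7.png",cams.camera("wrist")["img"][:,:,::-1])
E
```

```text
t 19.2 pos [ 0.574  -0.2247  0.2397] jaw -0.027 tilt [-0.007  0.04  -0.999] shift [423.2 -13.2  41.7] spin 0 q6 -0.55 F [ 0.5 -0.5 -1.7] w 0.0399
```

View pics/s7.png

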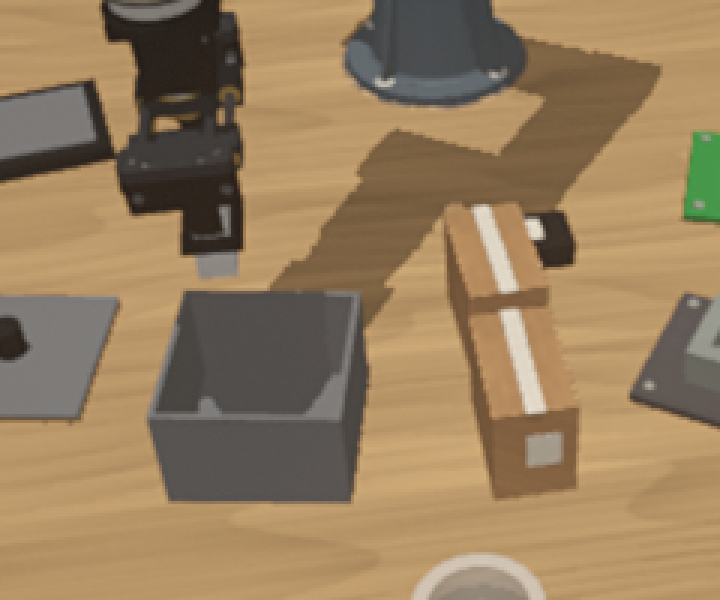

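View pics/w7.png

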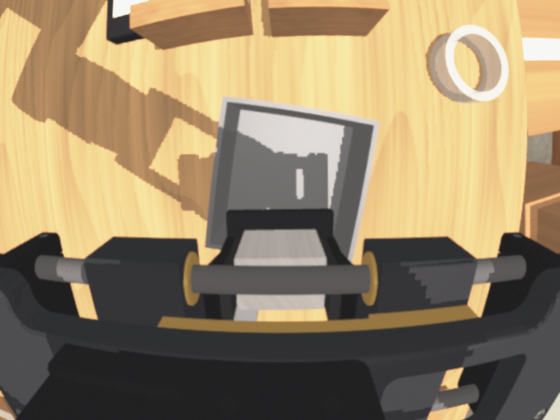

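```bash
python3 - <<'E'
from h import *
from rig import robot,cams,nets
T=cams.camera("top"); S=cams.camera("scene")
def fill(m):
    m=cv2.morphologyEx(m.astype(np.uint8),cv2.MORPH_CLOSE,np.ones((5,5)))
    cs,_=cv2.findContours(m,cv2.RETR_EXTERNAL,cv2.CHAIN_APPROX_NONE); o=np.zeros_like(m); cv2.drawContours(o,[max(cs,key=cv2.contourArea)],-1,1,-1); return o.astype(np.float32)
V=[]
for c in(T,S):
    for d in nets.outline_of(c,"stand"):
        g=unproj(c,d["pixel"],.02)
        if np.hypot(*(g[:2]-[.571,.206]))<.05 and d["conf"]>.3: V.append((c,fill(d["region"]))); print(c["shot"],d["conf"]); break
for vv in (V,V[:1],V[1:]):
    r=fit(vv,MODELS['stand'],(.571,.206),[-.58]); print(np.round(r.x,4),r.fun)
# block top + mouth overlay check
x,y,a=.571,.206,-.58
for c,nm in((T,'t'),(S,'s')):
    im=cv2.resize(c["img"][:,:,::-1],None,fx=8,fy=8,interpolation=cv2.INTER_CUBIC)
    for b,z,col in(((.15,.15),.012,(255,255,0)),((.084,.07),.048,(0,255,255)),((.049,.035),.048,(0,0,255))):
        P=place(np.array([[sx*b[0]/2,sy*b[1]/2,z] for sx,sy in((-1,-1),(1,-1),(1,1),(-1,1))]),x,y,a)
        cv2.polylines(im,[((proj(c,P)+.5)*8).astype(np.int32)],True,col,1)
    u,v=proj(c,np.array([[x,y,.03]]))[0].astype(int)
    cv2.imwrite(f"pics/st_{nm}.png",im[(v-36)*8:(v+36)*8,(u-45)*8:(u+45)*8])
E
```

```text
18 0.71
19 0.92
[ 0.5713  0.2063 -0.5837] -0.9335129261016846
[ 0.5708  0.2052 -0.5493] -0.941336989402771
[ 0.5702  0.2087 -0.5712] -0.9293668866157532
```

View pics/st_t.png

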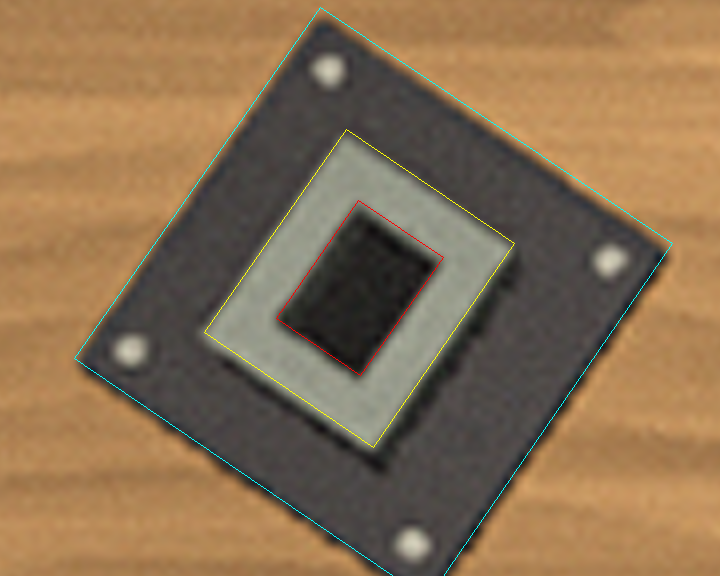

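View pics/st_s.png

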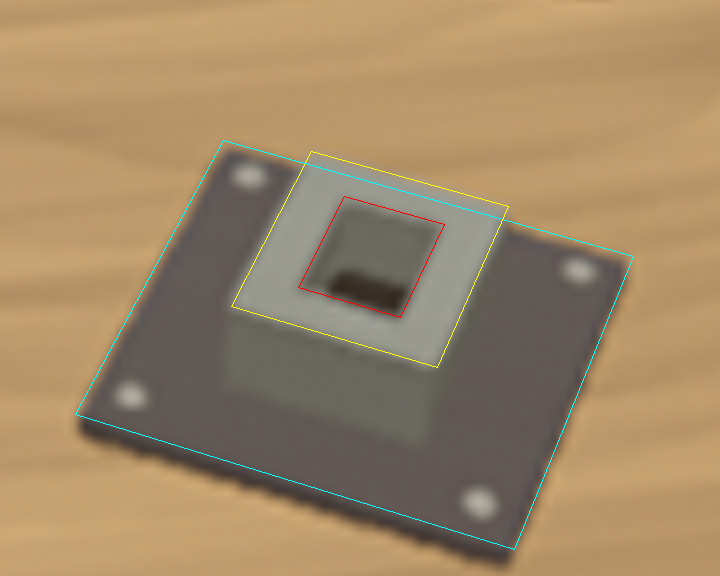

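>>> play_rows([
  {"x": 15, "y": 0, "z": 0, "spin": 0},
  {"x": 25, "y": -1, "z": 1, "spin": 0},
  {"x": 32, "y": -1, "z": 1, "spin": 0},
  {"x": 32, "y": -1, "z": 1, "spin": 0},
  {"x": 32, "y": -1, "z": 1, "spin": 0},
  {"x": 32, "y": -1, "z": 1, "spin": 0},
  {"x": 32, "y": -1, "z": 1, "spin": 0},
  {"x": 32, "y": -1, "z": 1, "spin": 0},
])

```text
time: 20.3
position: [0.5702, 0.0193, 0.2366]
tool_rot: [0.719, 0.695, 0.01, -0.023]
ft_force: [0.9, -0.2, -0.8]
grip_width: 0.0399
```

>>> play_rows([
  {"x": 32, "y": -1, "z": 1, "spin": 0},
  {"x": 32, "y": -1, "z": 1, "spin": 0},
  {"x": 32, "y": -1, "z": 1, "spin": 0},
  {"x": 32, "y": -1, "z": 1, "spin": 0},
  {"x": 25, "y": -1, "z": 0, "spin": 0},
  {"x": 12, "y": -1, "z": 0, "spin": 0},
  {"x": 0, "y": 0, "z": 0, "spin": 0},
])

```text
time: 21.0
position: [0.5618, 0.2023, 0.2385]
tool_rot: [0.716, 0.698, 0.009, -0.028]
ft_force: [-0.2, -0.9, -1.5]
grip_width: 0.0393
```

```bash
python3 go.py .571 .205 .2 -.58
```

```text
t 21.0 pos [0.5618 0.2023 0.2385] jaw -0.024 tilt [-0.027  0.052 -0.998] shift [ 0.9 10.2 38.3] spin 0.556 q6 0.13 F [-0.2 -0.9 -1.5] w 0.0393
```

>>> play_rows([
  {"x": 0, "y": 0, "z": 0, "spin": 0.06},
  {"x": 0, "y": 0, "z": 0, "spin": 0.09},
  {"x": 0, "y": 0, "z": 0, "spin": 0.1},
  {"x": 0, "y": 0, "z": 0, "spin": 0.1},
  {"x": 0, "y": 0, "z": 0, "spin": 0.1},
  {"x": 0, "y": 0, "z": 0, "spin": 0.06},
  {"x": 0, "y": 0, "z": 0, "spin": 0.03},
  {"x": 0, "y": 0, "z": 0, "spin": 0},
])

```text
time: 21.8
position: [0.5595, 0.1932, 0.2362]
tool_rot: [0.883, 0.469, -0.004, -0.028]
ft_force: [-0.3, -0.2, -1.2]
grip_width: 0.0396
```

```bash
python3 go.py .571 .205 .2 -.58; python3 go.py .571 .205 .2385
```

```text
t 21.8 pos [0.5595 0.1932 0.2362] jaw -0.594 tilt [-0.033  0.045 -0.998] shift [15.5  4.8 36.3] spin -0.014 q6 0.69 F [-0.3 -0.2 -1.2] w 0.0396
t 21.8 pos [0.5595 0.1932 0.2362] jaw -0.594 tilt [-0.033  0.045 -0.998] shift [16.2  2.8 -2.1] spin 0 q6 0.69 F [-0.3 -0.2 -1.2] w 0.0396
```

```bash
cat > pred.py <<'E'
from h import *
from rig import robot
G=R.from_quat([0.716,0.697,0.011,-0.019]); gp=np.array([.5728,-.2172,.0517])
# jaw line: post centred between pads (tool y), x face parallel to the jaw
RP=R.from_euler('z',-.025); rel=G.inv()*RP; off=G.inv().apply(np.array([.572,-.2165,.005])-gp); off[1]*=.0
# off y: centre of post at pad height lies on tool plane y=0
ax=rel.apply([0,0,1]); h=.0654; off=rel.apply([0,0,-h])+np.array([off[0]+rel.apply([0,0,h])[0],0,-.0187]); 
def pred(p=None):
    p=p or robot.get_obs(); t=R.from_quat(p["tool_rot"]); 
    return p["position"]+t.apply(off), (t*rel).as_matrix()
if __name__=="__main__":
    p=robot.get_obs(); o,M=pred(p); T=R.from_quat(p["tool_rot"]).as_matrix()
    sock=np.array([.570,.206,.060])
    y=np.arctan2(M[1,0],M[0,0]); print("t",p["time"],"post",o.round(4),"yaw",round(y,3),"z",M[:,2].round(3),"shift to socket+12mm",(T.T@(sock-o)*1000).round(1),"horiz only",(T.T@(np.r_[sock[:2],o[2]]-o)*1000).round(1))
E
python3 pred.py; python3 - <<'E'
from h import *
from rig import robot,cams,nets
from pred import pred
p=robot.get_obs();o,M=pred(p)
parts=[box(.044,.03,0,.03),box(.06,.046,.03,.038),box(.04,.026,.038,.082)]
for n in("scene","top"):
    c=cams.camera(n); im=cv2.resize(c["img"][:,:,::-1],None,fx=6,fy=6,interpolation=cv2.INTER_CUBIC)
    for P in parts:
        q=((proj(c,P@M.T+o)+.5)*6).astype(int)
        for i in range(8):
            for j in range(i):
                if (np.abs(P[i]-P[j])>1e-9).sum()==1: cv2.line(im,q[i].tolist(),q[j].tolist(),(0,0,255),1)
    u,v=proj(c,o[None])[0].astype(int); u=min(max(u,60),500);v=min(max(v,48),370)
    cv2.imwrite(f"pics/h_{n}.png",im[(v-48)*6:(v+48)*6,(u-60)*6:(u+60)*6])
    for d in nets.outline_of(c,"post"): print(n,d["conf"],d["pixel"])
E
```

```text
t 21.8 post [0.5579 0.1938 0.1896] yaw -0.592 z [ 0.047 -0.003  0.999] shift to socket+12mm [ 14.4  10.1 129.6] horiz only [16.9  3.2  0.1]
```

View pics/h_scene.png

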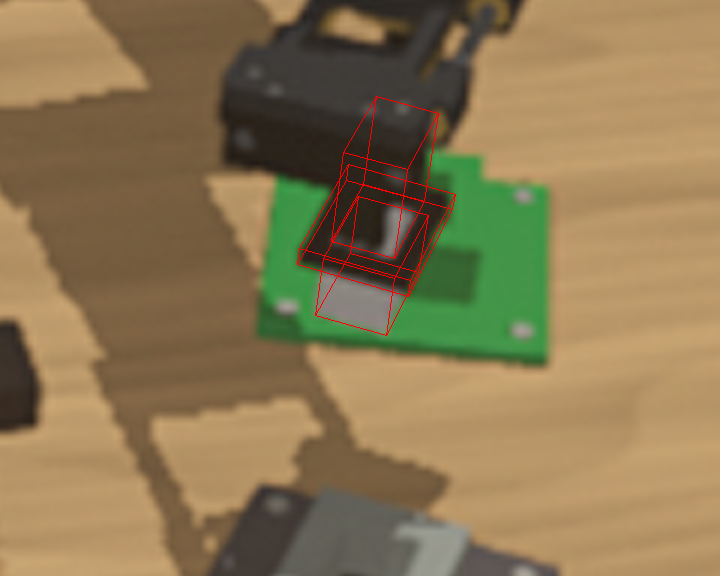

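View pics/h_top.png

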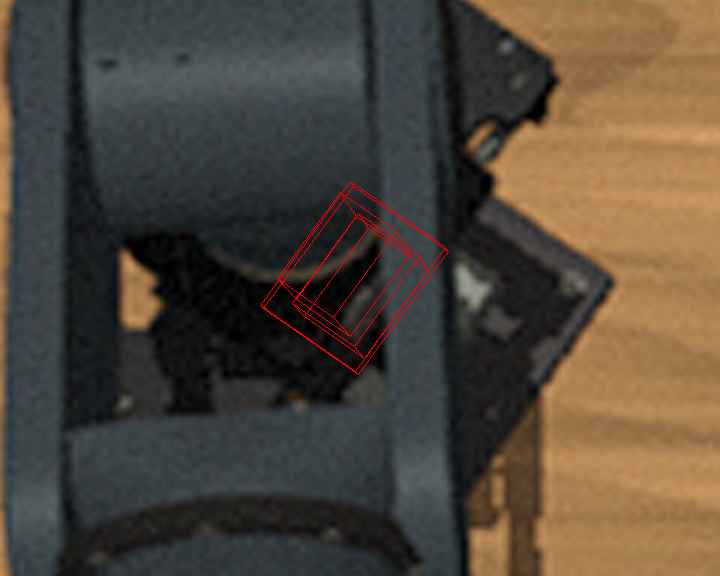

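>>> play_rows([
  {"x": 6, "y": 1, "z": 0, "spin": -0.01},
  {"x": 7, "y": 1, "z": 5, "spin": 0},
  {"x": 3, "y": 2, "z": 12, "spin": 0},
  {"x": 0, "y": 1, "z": 15, "spin": 0},
  {"x": 0, "y": 1, "z": 15, "spin": 0},
  {"x": 0, "y": 1, "z": 15, "spin": 0},
  {"x": 0, "y": 0, "z": 8, "spin": 0},
  {"x": 0, "y": 0, "z": 0, "spin": 0},
])

```text
time: 22.8
position: [0.5738, 0.2095, 0.1594]
tool_rot: [0.879, 0.476, -0.004, -0.028]
ft_force: [-0.5, 0.4, -1.4]
grip_width: 0.0399
```

```bash
python3 pred.py
```

```text
t 22.8 post [0.5722 0.2101 0.1128] yaw -0.577 z [ 0.047 -0.004  0.999] shift to socket+12mm [-5.7  3.2 52.6] horiz only [-4.6  0.4 -0.1]
```

>>> play_rows([
  {"x": -3, "y": 0, "z": 6, "spin": 0},
  {"x": -2, "y": 1, "z": 8, "spin": 0},
  {"x": 0, "y": 1, "z": 8, "spin": 0},
  {"x": 0, "y": 0, "z": 4, "spin": 0},
  {"x": 0, "y": 0, "z": 0, "spin": 0},
])

```text
time: 23.3
position: [0.5728, 0.2053, 0.132]
tool_rot: [0.879, 0.476, -0.003, -0.028]
ft_force: [-0.6, -0.1, -1.4]
grip_width: 0.0399
```

```bash
python3 pred.py; cat > ov.py <<'E'
import sys
from h import *
from rig import robot,cams,nets
from pred import pred
p=robot.get_obs();o,M=pred(p)
parts=[box(.044,.03,0,.03),box(.06,.046,.03,.038),box(.04,.026,.038,.082)]
c=cams.camera("scene"); f=6; im=cv2.resize(c["img"][:,:,::-1],None,fx=f,fy=f,interpolation=cv2.INTER_CUBIC); raw=im.copy()
for P in parts:
    q=((proj(c,P@M.T+o)+.5)*f).astype(int)
    for i in range(8):
        for j in range(i):
            if (np.abs(P[i]-P[j])>1e-9).sum()==1: cv2.line(im,q[i].tolist(),q[j].tolist(),(0,0,255),1)
for b,z,col in(((.084,.07),.048,(0,255,255)),((.049,.035),.048,(255,0,255))):
    P=place(np.array([[sx*b[0]/2,sy*b[1]/2,z] for sx,sy in((-1,-1),(1,-1),(1,1),(-1,1))]),.57,.206,-.58)
    cv2.polylines(im,[((proj(c,P)+.5)*f).astype(np.int32)],True,col,1)
u,v=proj(c,o[None])[0].astype(int)
for k,i in(("",im),("r",raw)): cv2.imwrite(f"pics/ov{k}_{sys.argv[1]}.png",i[(v-48)*f:(v+48)*f,(u-60)*f:(u+60)*f])
c=cams.camera("wrist"); cv2.imwrite(f"pics/ovw_{sys.argv[1]}.png",c["img"][:,:,::-1])
E
python3 ov.py 1
```

```text
t 23.3 post [0.5713 0.2059 0.0854] yaw -0.576 z [ 0.044 -0.004  0.999] shift to socket+12mm [-1.2  0.2 25.4] horiz only [-0.6 -1.1  0. ]
```

View pics/ov_1.png

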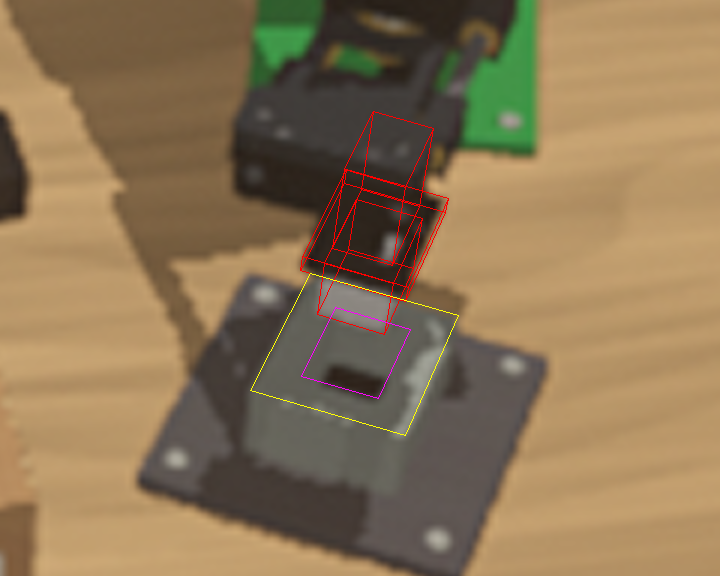

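View pics/ovr_1.png

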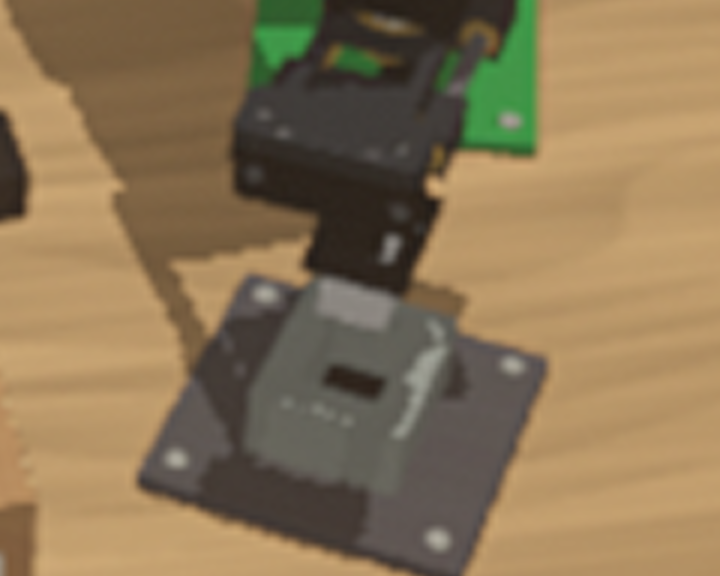

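View pics/ovw_1.png

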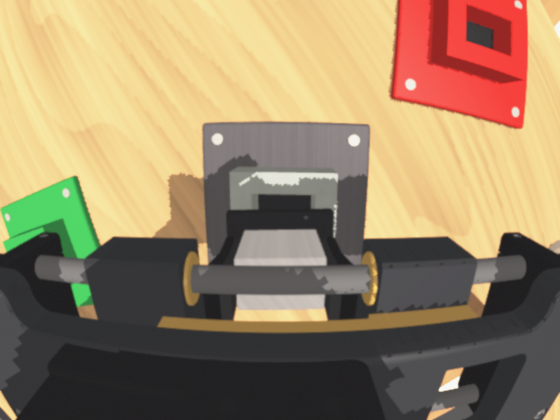

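>>> play_rows([
  {"x": -0.5, "y": 0, "z": 6, "spin": 0},
  {"x": -0.5, "y": 0, "z": 6, "spin": 0},
  {"x": 0, "y": 0, "z": 5, "spin": 0},
  {"x": 0, "y": 0, "z": 3, "spin": 0},
  {"x": 0, "y": 0, "z": 0, "spin": 0},
])

```text
time: 23.9
position: [0.5726, 0.2056, 0.1117]
tool_rot: [0.879, 0.476, -0.001, -0.027]
ft_force: [-0.0, 0.2, -1.7]
grip_width: 0.0401
```

```bash
python3 pred.py; python3 ov.py 2
```

```text
t 23.9 post [0.5712 0.2063 0.0651] yaw -0.576 z [ 0.041 -0.004  0.999] shift to socket+12mm [-1.  -0.6  5.1] horiz only [-0.9 -0.9  0. ]
```

View pics/ov_2.png

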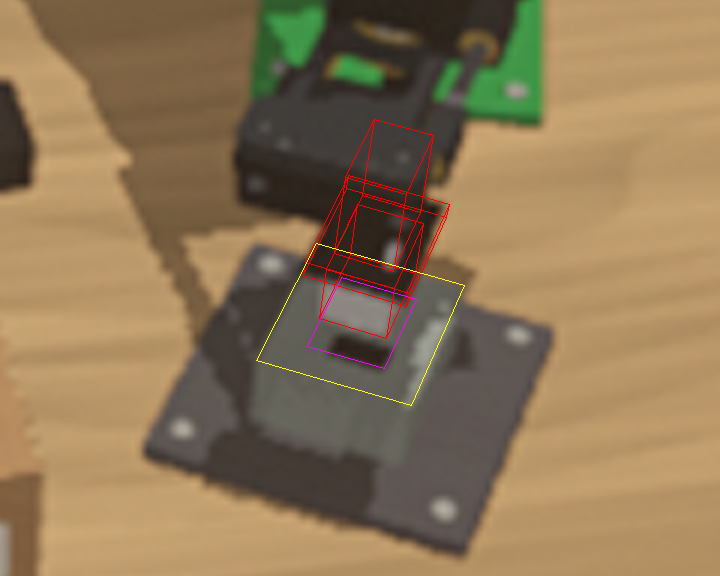

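>>> play_rows([
  {"x": -0.5, "y": -0.5, "z": 3, "spin": 0},
  {"x": 0, "y": 0, "z": 2, "spin": 0},
  {"x": 0, "y": 0, "z": 0, "spin": 0},
  {"x": 0, "y": 0, "z": 0, "spin": 0},
  {"x": 0, "y": 0, "z": 0, "spin": 0},
])

```text
time: 24.5
position: [0.5725, 0.2059, 0.1074]
tool_rot: [0.879, 0.476, -0.0, -0.027]
ft_force: [-0.6, -0.1, -1.0]
grip_width: 0.0395
```

```bash
python3 pred.py; python3 - <<'E'
from h import *
from rig import cams,robot
c=cams.camera("scene"); cv2.imwrite("pics/fin.png",c["img"][:,:,::-1]); print(robot.get_obs()["joint_velocities"].round(4))
E
python3 pred.py; python3 ov.py 3; python3 pred.py
```

```text
t 24.5 post [0.5712 0.2066 0.0607] yaw -0.576 z [ 0.039 -0.005  0.999] shift to socket+12mm [-1.2 -0.7  0.7] horiz only [-1.2 -0.7  0. ]
[-0.0003  0.001  -0.0017 -0.0018  0.0011 -0.0004]
t 24.55 post [0.5713 0.2065 0.0608] yaw -0.576 z [ 0.039 -0.005  0.999] shift to socket+12mm [-1.2 -0.8  0.8] horiz only [-1.2 -0.8  0. ]
t 24.65 post [0.5713 0.2066 0.0608] yaw -0.576 z [ 0.039 -0.005  0.999] shift to socket+12mm [-1.2 -0.7  0.8] horiz only [-1.2 -0.8  0. ]
```

View pics/ov_3.png

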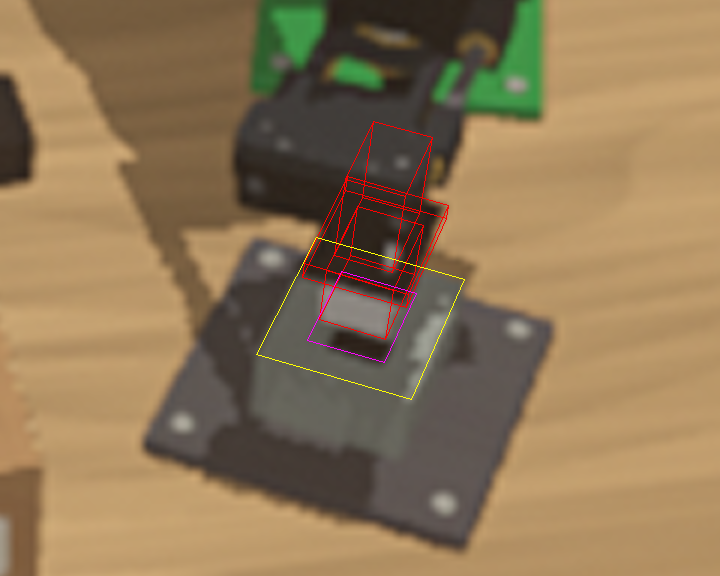

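View pics/fin.png

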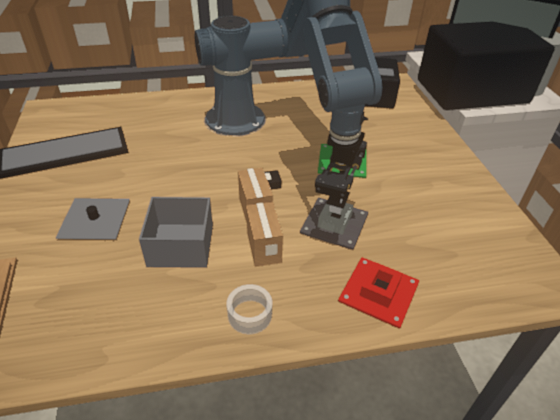

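```bash
python3 -c "
from rig import robot
print(robot.hand_in())"
```

```text
the job is handed in; nothing more can be done
None
```

I took the lid off the tote and laid it flat on the bench to the right of the tote. Then I lifted the post out, carried it over the row of cartons and handed the job in with it held above the socket, after about 25 s. `hand_in` gave no verdict.

Last checks before handing in:
- **Height and position:** the post's underside was about 13 mm above the socket mouth and about 1.4 mm off its centre. It was still, and gripped at 40 mm opening with 40 N set.
- **Turn and tilt:** the post was within about 0.01 rad of the socket's long direction and about 0.04 rad from vertical (0.1 is allowed).
- **How these were measured:** they come from the arm's pose and the grasp geometry, checked against the scene camera, where the drawn outline of the post matched the picture. The top camera was blocked by the arm at the stand, and the 0.04 rad tilt was not measured separately.
- **Other objects:** by eye in the scene image, the lid lay flat and released, and the cartons, tape roll and power brick looked unmoved. I did not measure their positions again.

The tool drifted up to about 0.05 rad off vertical during the moves, and the commands offer no way to correct that. I therefore gripped the post across its 40 mm faces so that it stayed closer to upright than the tool.

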